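# Pull the blown fuse of the pump changeover switch

### The arm

A 6-joint arm with a two-finger parallel gripper is mounted at the origin on the work surface. World frame = base frame: x ahead of the robot, y to its left, z up, the work surface at z = 0. Lengths are in m, angles in degrees, forces in N, time in s.
With the tool pointing down it reaches from about 0.25 to 0.725 m from the base axis. Payload 9.7 kg.
Tool frame: the origin (TCP) lies at the centre of the arm's flange, where the gripper is bolted on; the fingertips stand 173 mm ahead of it and the grasp point (between the pads) lies bot.grip_depth ahead of it (bot.grip_depth is the distance from the TCP to the grasp point, in m); z points along the fingers, y is the direction in which the jaws open and shut (so a half turn about z gives the same grasp; the last joint's range is limited). The gripper opens to 85 mm and grips with 20 to 120 N. Pads are 22 mm wide; open, the fingers measure 114 mm over their backs; the gripper's body (76 mm by 85 mm) begins 54 mm behind the grasp point. The pads swing forward as they close: fully open they stand 13 mm farther back than shut.
Start: joints at [68.01, 4.979, 10.078, 95.1, 0, 90], TCP at [0.206, 0.51, 0.405] pointing down, gripper open.
Joint ranges: [-179.16, 179.16], [-48.56, 103.87], [-65.8, 70.77], [-126.05, 130.52], [-82.76, 87.17], [-180, 180]. Speed limits (degrees/s): [127.2, 127.2, 147.25, 180, 180, 180].

### API

Orientations are given as [roll, pitch, yaw] about the fixed x, y, z axes, in that order (R = Rz(yaw) Ry(pitch) Rx(roll)).
In Python, from workcell import status, viewer, bot gives the robot as it stands. The module is installed in compiled form; this text tells all that it offers.
- The arm moves only by the tool move_arm, never from a script. Its argument "commands" is a list of rows, each an object with "claw": the gripper's target within -1 to 1 (fully open at 1, half-way at 0, shut at -1); "travel": the shift along the tool's x, y, z in cm, a list of three; "turn": the turn about the tool's z in degrees. A call has 1 to 5 rows; each row shifts and turns the commanded pose from where the row before left it, along the tool's axes as they then stand; what a row does not reach is not made up. A row lasts 1/12 s, in which the tool goes at most 41.7 mm and 7.16 degrees, less where a joint would pass 70% of its speed; a pose out of reach is approached as far as the arm can. A call is refused whole if a number of a shift passes 4.17 or a number of a turn 7.16, either way. A call with a gripper value outside its range is refused whole. The fingers move at their own pace and stop on an object; "squeeze" is the grip in N (left out, the last holds). Time passes only in rows, so rows that do not move let the fingers close. It gives the time, the measured TCP pose, the force and the opening at its end, in the units of the state.
- status.get_obs(): the state, without advancing time (a new reading comes with each control period).
- viewer.camera(name): name is "side" or "top"; returns the picture (480x640x3 uint8, blue, green, red); there is no depth.
- viewer.camera_params(name): a dict with "camera_matrix" (3x3 intrinsics, pixels), "D" ([k1, k2, p1, p2, k3] as OpenCV has them; the pictures are not rectified), "xyz" and "rotation" of the camera in the world. Camera axes: x right, y up, looking along -z (the intrinsics and any distortion apply to the point x, -y, -z); pixel columns grow to the right and rows downward; lengths in m; the calibration is good to about 2 mm. A picture is of the moment at which its call begins. camera_params takes no time and is no camera call.
- bot.job_done(): hands the job in, once; it reports no verdict.
The state is a dict: "time": time; "q": joint angles; "qd": joint speeds; "joint_efforts": joint torques, N m; "ee_pos": TCP position; "tcp_rot": TCP orientation; "wrist_force": force on the tool from outside, world axes, zero at the start; "torque": the same for the moment, N m; "opening": finger opening in m.
Only numpy, scipy, OpenCV 4.12 (cv2) and the standard library are available. Lean on these libraries where they do the work, as an engineer would, in place of code of your own. Each camera call takes 0.05 s, during which the arm holds its last target.

### The job

A fuse of the pump's changeover switch has blown: it is the one of the three whose little indicator pin sticks out of its end cap. First turn the selector from I to the 0 position in the middle (not on past it to II) and leave it there; then take the fuse puller out of its rack, close its jaws on the barrel of the blown fuse, pull it out of its clips with the puller only, and finish holding it up in the puller, still and well clear, about 10 cm above where it sat. Leave the two good fuses in their clips and don't knock the other things on the bench about.

Things in the scene. Friction and masses are not known exactly. Their poses are not given: they have to be found in the camera images.
- switch: Fused changeover switch lying on its back, fixed; plate 210 x 300 mm. Origin: on the bench under its middle; z up, x along the fuses, y across them. Poles (fuse places) at x = 0, y = -93, -45 and +3 mm, fuse axes 65 mm above the bench; the black base under them has its top at 43 mm. Grey housing with the selector on the +y side, selector axis at x = 0, y = +91 mm
- selector_grip (a point): Point on the vertical axis of the black selector handle at the height to grip, 93 mm above the bench. Handle: upright bar 66 mm long, 16 mm thick (nose 11 mm), 71 to 107 mm above the bench, on a disc of 29 mm radius with its top at 71 mm. x axis along the bar to the narrow nose, which is the pointer; y across the bar
- selector (a joint): Selector angle in rad, growing clockwise seen from above: 0 = I (one bar mark), 1.047 = 0 (ring mark; the nose points along the switch's +x), 2.094 = II (two bars). Sprung detents at these three; turning out of one takes about 0.07 N m and it drops into the next past half-way
- puller_grip (a point): Point midway between the two handles of the fuse puller, at the height to grip, about 124 mm above the bench: grey scissor tongs standing in a wooden rack, jaws down, handles up. z points up along the tool, y from handle to handle (the squeeze direction), x along the pivot. The frame is fixed to one arm, so it leans up to 0.22 rad about x as the handles are squeezed
- puller: The puller, 100 g; origin on its pivot, 56 mm below puller_grip, same axes. Handles 16 mm wide in x, ends 20 mm above the grip point; sprung open, at rest 50 mm over their outsides at the grip point, 56 mm at the ends (they splay upwards). Middle of the jaws 50 mm and jaw tips 62 mm below the pivot. The pocket it stands in is 50 mm high: raised 70 mm it is clear of the rack
- puller_arm (a joint): Closing angle of the puller in rad: 0 = sprung open (32 mm free between the hooked jaw tips, 48 mm over the jaws' outsides), about 0.32 = closed on a fuse barrel (handles about 32 mm over their outsides at the grip point), 0.44 = fully closed. Jaws 14 mm wide in x. The jaws close about as far as the handles are squeezed; the spring alone takes 2 to 4 N at the handles
- fuse_blown_mid (a point): Centre of the blown fuse, 65 mm above the bench; in any of the three poles. 58 mm long along its x, white barrel of 20.5 mm diameter bare over the middle 26 mm, steel caps 22 mm diameter; a brass pin 6 mm thick stands 12 mm out of its +x cap. Copper spring clips (10 mm wide, 21 mm either side of the centre, tips 11 mm above the axis) let the caps go at an upward pull of about 4 to 6 N
- fuse_blown: The blown fuse: the same point and axes as fuse_blown_mid
- fuse_good1: A good fuse, same size, no pin standing out; origin at its centre. To stay in its clips
- fuse_good2: The other good fuse, the same
- rack: Wooden tool rack, fixed, 100 x 90 mm, 50 mm high; origin on the bench under the puller, x towards the screwdriver that stands 42 mm behind the puller (top 125 mm above the bench), y along the puller's squeeze direction
- screwdriver: Screwdriver standing in the rack, handle 26 mm thick, 75 mm high above the rack; origin at the underside of the handle. Leave alone
- tape: Roll of black tape lying flat, 72 mm diameter, 19 mm high; origin under its centre. Leave alone
- jar: Glass jar with a steel cap, 64 mm diameter, 75 mm high; origin under its centre. Leave alone
Not all that is in view belongs to the job. Of the things that look like the puller, the middle-sized one is meant. Leave any turquoise look-alike of the fuse_blown alone.

How it is judged:
By the outcome, as a careful person would: the job done as asked, in the order asked, and still so for the second after the job is handed in, while the arm keeps its last pose, push and grip.
It also fails if it takes over 64 s, if anything falls off the work surface, if the arm or the gripper's body presses on something with over 40 N, if the wrist force passes 120 N, or if a joint passes its speed limit or range.

## Working session

There is one attempt and no reset: what is moved stays moved. The work goes in short steps, Python scripts to look and compute and a tool call to move; the robot and the scene stay as the last step left them, time stands still between calls to the robot, and variables do not carry over. Pictures are saved under pics/ and viewed, and the job is handed in when it is done.

Besides the shell and the picture viewer there is one more tool, called after ">>>" in YAML: its name, and indented under it one key for each argument. move_arm: Moves the arm, as the interface text tells. Its arguments: {"type":"object","properties":{"commands":{"type":"array"},"squeeze":{"type":"number"}},"required":["commands"]}

```bash
mkdir -p pics; ls; python3 - <<'E'
from workcell import status, viewer, bot
import cv2
for n in("side","top"):
    cv2.imwrite(f"pics/{n}0.png",viewer.camera(n)); print(n,viewer.camera_params(n))
print(status.get_obs(),bot.grip_depth)
E
```

```text
pics
side {'camera_matrix': array([[500.86404262,   0.        , 316.71188227],
       [  0.        , 500.86404262, 238.39755213],
       [  0.        ,   0.        ,   1.        ]]), 'D': array([-0.09203269,  0.        ,  0.        ,  0.        ,  0.        ]), 'xyz': array([0.41185063, 0.61897325, 0.9072885 ]), 'rotation': array([  40.12555294,    0.43581311, -171.07485837])}
top {'camera_matrix': array([[586.54154439,   0.        , 318.27423487],
       [  0.        , 586.54154439, 241.32284116],
       [  0.        ,   0.        ,   1.        ]]), 'D': array([-0.07586222,  0.        ,  0.        ,  0.        ,  0.        ]), 'xyz': array([ 0.37283398, -0.04448251,  1.55935762]), 'rotation': array([ 7.01764917e+00,  6.44118996e-02, -9.00770529e+01])}
{'time': 0.1, 'q': array([ 6.80098794e+01,  5.00939173e+00,  1.00382236e+01,  9.50992115e+01,
       -1.37556134e-03,  9.00004497e+01]), 'qd': array([-0.02265151, -0.14685318,  0.06700072,  0.05733194, -0.07637206,
       -0.05438664]), 'joint_efforts': array([ 1.49423609e-03, -5.21562302e+01,  4.65652692e+01,  1.59941695e-02,
        1.04783469e-04, -4.45910530e-05]), 'ee_pos': array([0.20595078, 0.50999209, 0.40403309]), 'tcp_rot': array([-1.79929620e+02,  1.37611275e-03,  1.58009431e+02]), 'wrist_force': array([-0.41080233, -0.76766803, -0.2092022 ]), 'torque': array([ 0.0205881 , -0.05201568, -0.01691294]), 'opening': 0.0855463509353779} 0.1547
```

View pics/side0.png

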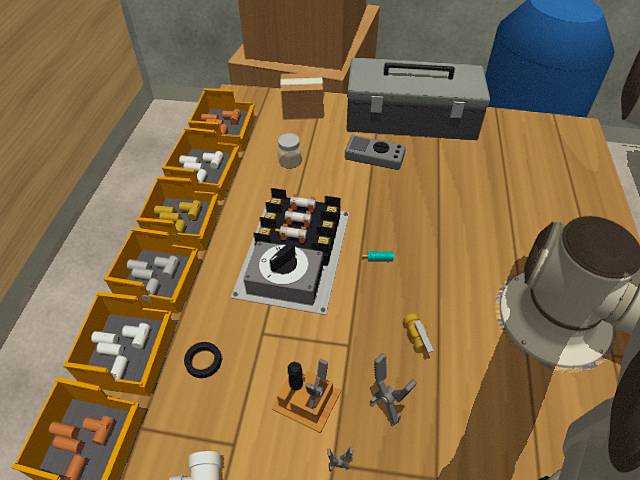

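View pics/top0.png

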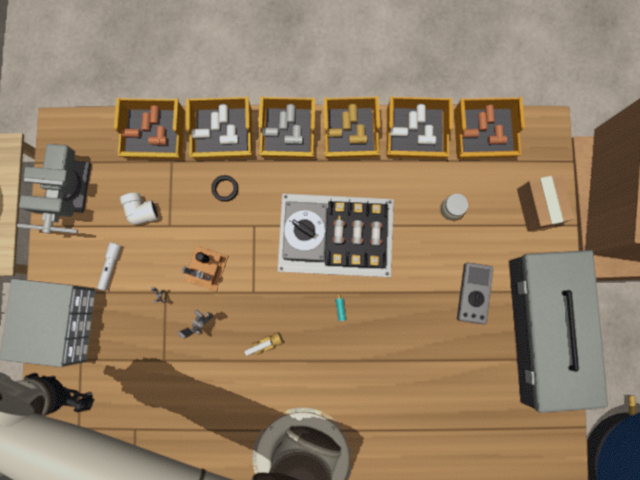

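The side view shows the switch around (293,245), the rack with a puller at (310,390), a large puller lying at (390,390) and a small one at (340,458). The turquoise look-alike is at (378,256). I'll enlarge these next.

```bash
python3 - <<'E'
import cv2,numpy as np
s=cv2.imread("pics/side0.png");t=cv2.imread("pics/top0.png")
a=cv2.resize(s[180:320,225:365],(560,560),interpolation=cv2.INTER_CUBIC)
cv2.imwrite("pics/c1.png",a)
cv2.imwrite("pics/c2.png",cv2.resize(t[185:285,270:400],(780,600),interpolation=cv2.INTER_CUBIC))
cv2.imwrite("pics/c3.png",cv2.resize(s[340:480,260:430],(720,592),interpolation=cv2.INTER_CUBIC))
cv2.imwrite("pics/c4.png",cv2.resize(t[240:345,140:260],(680,595),interpolation=cv2.INTER_CUBIC))
E
```

```text
(no output)
```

View pics/c1.png

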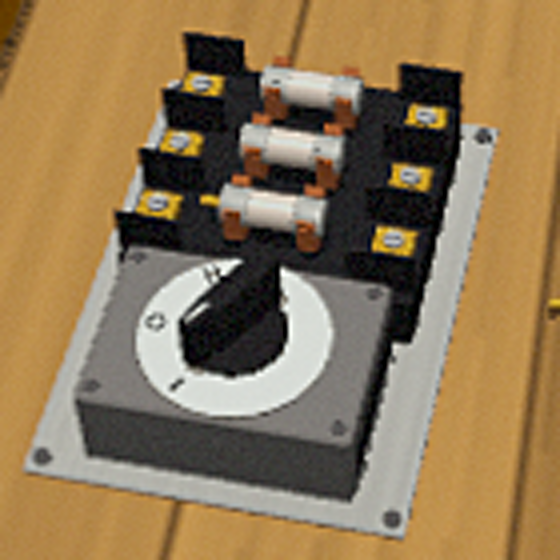

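View pics/c2.png

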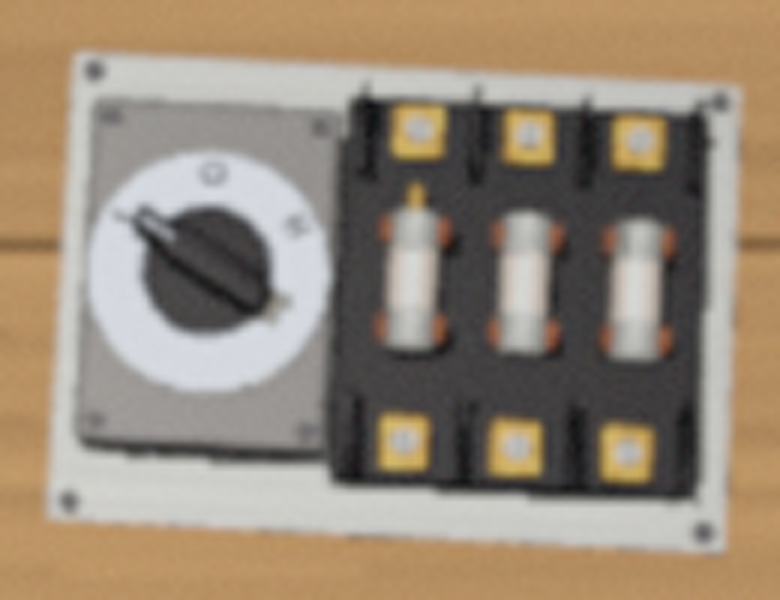

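View pics/c3.png

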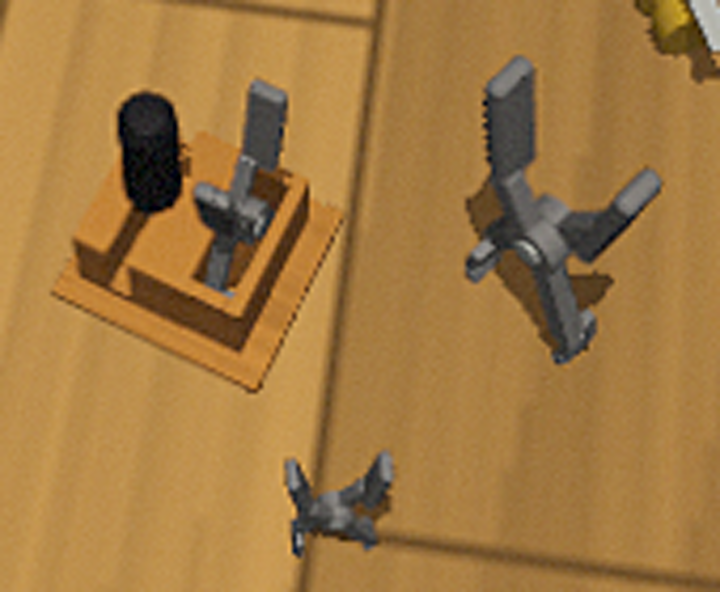

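View pics/c4.png

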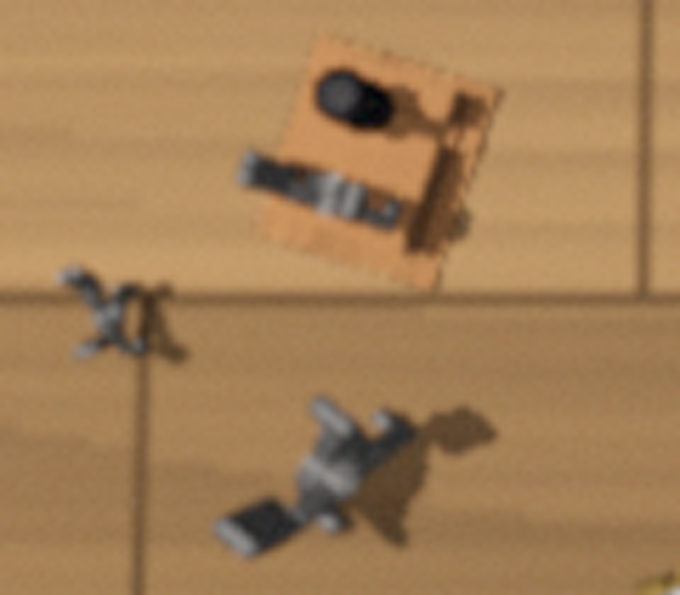

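The blown fuse is the pole nearest the housing. Its brass pin shows at about (277,230) in the side view and (339,218) in the top view, and the other two fuses have none.

There are three puller-like tools: large at (390,390), middle-sized standing in the rack at (312,385), and small at (340,458) in the side view. The one in the rack is middle-sized and stands jaws down as described, so that is the one meant. The crops confirm both choices. Now I'll measure.

```bash
cat > h.py <<'E'
import numpy as np,cv2
from scipy.spatial.transform import Rotation as R
from workcell import viewer
P={n:viewer.camera_params(n) for n in("side","top")}
def ray(n,uv):
    p=P[n];u=cv2.undistortPoints(np.array([[uv]],float),p["camera_matrix"],p["D"])[0,0]
    d=R.from_euler("xyz",p["rotation"],degrees=True).apply([u[0],-u[1],-1]);return p["xyz"],d/np.linalg.norm(d)
def plane(n,uv,z):
    o,d=ray(n,uv);return o+d*(z-o[2])/d[2]
def tri(a,b):
    o1,d1=ray("side",a);o2,d2=ray("top",b)
    s=np.linalg.lstsq(np.c_[d1,-d2],o2-o1,rcond=None)[0]
    p,q=o1+d1*s[0],o2+d2*s[1];return (p+q)/2,np.linalg.norm(p-q)
def proj(n,X):
    p=P[n];c=R.from_euler("xyz",p["rotation"],degrees=True).inv().apply(np.array(X,float)-p["xyz"])
    return cv2.projectPoints(np.array([[c[0],-c[1],-c[2]]]),np.zeros(3),np.zeros(3),p["camera_matrix"],p["D"])[0].ravel()
E
python3 - <<'E'
from h import *
s=cv2.imread("pics/side0.png");t=cv2.imread("pics/top0.png")
def blobs(im,box,lo,hi,amin):
    x0,y0,x1,y1=box;h=cv2.cvtColor(im[y0:y1,x0:x1],cv2.COLOR_BGR2HSV)
    m=cv2.inRange(h,lo,hi);k,l,st,c=cv2.connectedComponentsWithStats(m)
    return [(tuple(np.round(c[i]+[x0,y0],1)),st[i,4],st[i,:4]+[x0,y0,0,0]) for i in range(1,k) if st[i,4]>=amin]
print("barrels")
for n,im,b in(("side",s,(260,190,345,245)),("top",t,(325,205,390,255))):
    for r in blobs(im,b,(0,0,185),(30,60,255),15):print(n,r)
    print("brass")
    for r in blobs(im,(255,190,345,260) if n=="side" else (325,195,392,275),(18,140,110),(32,255,255),3):print(n,r)
# plate corners
def quad(im,box,lo,hi):
    x0,y0,x1,y1=box;h=cv2.cvtColor(im[y0:y1,x0:x1],cv2.COLOR_BGR2HSV)
    m=cv2.inRange(h,lo,hi);c=max(cv2.findContours(m,0,1)[0],key=cv2.contourArea);hull=cv2.convexHull(c)
    a=cv2.approxPolyDP(hull,5,True)[:,0]+[x0,y0];r=cv2.boxPoints(cv2.minAreaRect(c))+[x0,y0];return a.tolist(),r.round(1).tolist()
print(quad(t,(265,180,405,290),(0,0,0),(179,70,255)))
print(quad(s,(225,180,360,320),(0,0,0),(179,60,255)))
E
```

```text
barrels
side ((np.float64(302.2), np.float64(200.3)), np.int32(48), array([296, 198,  13,   6]))
side ((np.float64(299.0), np.float64(214.2)), np.int32(41), array([290, 212,  20,   6]))
side ((np.float64(341.3), np.float64(216.9)), np.int32(15), array([339, 213,   6,   8]))
side ((np.float64(296.8), np.float64(217.0)), np.int32(24), array([291, 216,  12,   3]))
side ((np.float64(339.3), np.float64(226.3)), np.int32(23), array([337, 222,   6,  11]))
side ((np.float64(292.7), np.float64(229.4)), np.int32(35), array([285, 228,  16,   5]))
side ((np.float64(291.9), np.float64(232.6)), np.int32(26), array([287, 231,  11,   4]))
brass
side ((np.float64(261.2), np.float64(202.1)), np.int32(251), array([255, 190,  21,  36]))
side ((np.float64(289.3), np.float64(193.6)), np.int32(16), array([287, 191,   6,   6]))
side ((np.float64(294.8), np.float64(191.6)), np.int32(16), array([292, 190,   6,   4]))
side ((np.float64(324.1), np.float64(194.6)), np.int32(279), array([299, 190,  46,  21]))
side ((np.float64(278.2), np.float64(201.1)), np.int32(18), array([275, 199,   6,   5]))
side ((np.float6
[... 1137 characters left out ...]
top ((np.float64(375.6), np.float64(233.5)), np.int32(57), array([373, 227,   6,  16]))
top ((np.float64(388.5), np.float64(244.3)), np.int32(25), array([388, 237,   2,  16]))
brass
top ((np.float64(355.0), np.float64(210.2)), np.int32(4), array([354, 209,   3,   3]))
top ((np.float64(374.7), np.float64(211.8)), np.int32(6), array([373, 211,   5,   2]))
top ((np.float64(376.7), np.float64(263.7)), np.int32(3), array([376, 263,   2,   2]))
([[282, 194], [392, 199], [390, 276], [278, 271]], [[276.7, 271.4], [280.8, 192.7], [394.5, 198.5], [390.5, 277.2]])
([[349, 213], [325, 314], [231, 297], [252, 239], [282, 199], [313, 199]], [[230.5, 297.0], [256.4, 185.8], [350.3, 207.7], [324.5, 318.8]])
```

```bash
python3 - <<'E'
import cv2
s=cv2.imread("pics/side0.png");t=cv2.imread("pics/top0.png")
def g(im,x0,y0,w,h,k,f):
    c=cv2.resize(im[y0:y0+h,x0:x0+w],None,fx=k,fy=k,interpolation=cv2.INTER_CUBIC)
    for i in range(0,w,5):
        cv2.line(c,(i*k,0),(i*k,6 if i%10 else 14),(0,0,255),1)
        if i%10==0: cv2.putText(c,str(x0+i),(i*k,24),0,.35,(0,0,255))
    for i in range(0,h,5):
        cv2.line(c,(0,i*k),(6 if i%10 else 14,i*k),(0,0,255),1)
        if i%10==0: cv2.putText(c,str(y0+i),(16,i*k+4),0,.35,(0,0,255))
    cv2.imwrite(f,c)
g(s,270,345,75,90,6,"pics/d1.png")
g(t,175,240,60,55,10,"pics/d2.png")
E
```

```text
(no output)
```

View pics/d1.png

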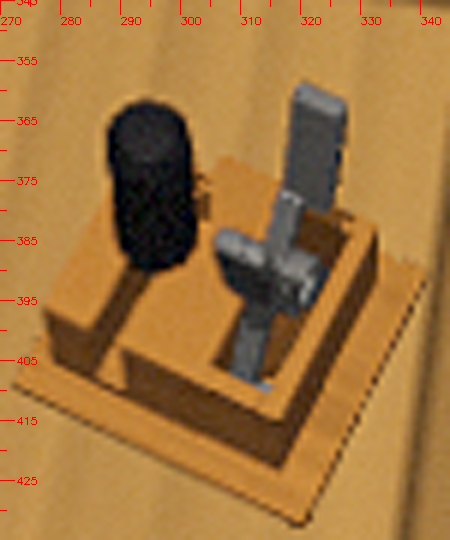

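View pics/d2.png

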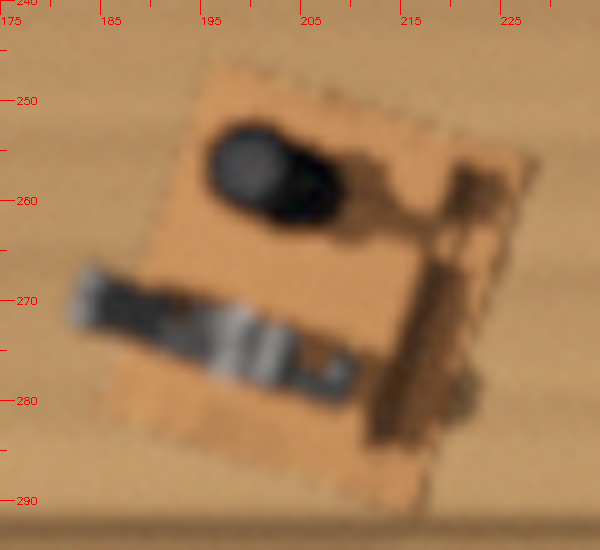

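The side crop shows the puller's handle ends at about (322,361) for the far (-y) one and (310,386) for the near (+y) one. In the top crop they are at (208.5,277) and (184,270).

```bash
python3 - <<'E'
from h import *
def T(l,a,b):
    p,e=tri(a,b);print(l,(p*1000).round(1),"gap",round(e*1000,1));return p
b1=T("fuse blown",(292.4,231),(338.2,230.8))
T("fuse2",(298.2,215.3),(356.7,231.3));T("fuse3",(302.2,201),(375.6,232.6))
T("pin",(277,230),(339.2,217.5))
T("handle-y",(322.5,361),(208.7,277)) ;T("handle+y",(309.7,386),(184,270))
T("sdr",(293.5,364),(198.8,256.5))
print("screw corners top/plane z~3")
for uv in((282,194),(392,199),(390,276),(278,271)):print((plane("top",uv,.003)*1000).round(1))
for uv in((349,212),(325,314),(230.5,298)):print((plane("side",uv,.003)*1000).round(1))
print("rack corner side plane0",*( (plane("side",uv,.0)*1000).round(1) for uv in((271.5,409),(318,432),(339.5,390))))
print("rack corner top plane0",*( (plane("top",uv,.0)*1000).round(1) for uv in((228.3,256),(216.5,291),(196,246))))
E
```

```text
fuse blown [584.6 -94.3  65.3] gap 1.2
fuse2 [ 581.5 -141.9   66.7] gap 1.7
fuse3 [ 579.7 -190.7   64.1] gap 0.7
pin [620.4 -97.3  59.2] gap 1.7
handle-y [465.8 228.9 109.3] gap 6.5
handle+y [480.1 286.3 129.6] gap 3.2
sdr [513.6 250.9 128. ] gap 3.5
screw corners top/plane z~3
[693.4  54.9   3. ]
[ 679.3 -242.3    3. ]
[ 471.3 -233.5    3. ]
[485.1  64.2   3. ]
[ 471.2 -229.1    3. ]
[487.5  69.5   3. ]
[694.7  60.9   3. ]
rack corner side plane0 [556.1 286.8  -0. ] [464.1 316.    0. ] [436.  230.3   0. ]
rack corner top plane0 [525.6 197.8   0. ] [432.1 227.8   0. ] [552.6 285.4   0. ]
```

```bash
python3 - <<'E'
from h import *
s=cv2.imread("pics/side0.png");t=cv2.imread("pics/top0.png")
for n,uvs in(("side",((322.5,361),(309.7,386))),("top",((208.7,277),(184,270)))):
    for z in(.144,):
        q=[plane(n,u,z)*1000 for u in uvs];print(n,z,[x.round(1) for x in q],((q[0]+q[1])/2).round(1),np.hypot(*(q[1]-q[0])[:2]).round(1),np.degrees(np.arctan2(*(q[1]-q[0])[[0,1]])).round(1))
print("sdr",plane("side",(293.5,364),.125),plane("top",(198.8,256.5),.125))
# white dial
for n,im,(x0,y0,x1,y1) in(("side",s,(250,240,315,290)),("top",t,(282,205,330,255))):
    m=cv2.inRange(cv2.cvtColor(im[y0:y1,x0:x1],cv2.COLOR_BGR2HSV),(0,0,165),(179,60,255))
    k,l,st,c=cv2.connectedComponentsWithStats(m);i=1+np.argmax(st[1:,4])
    cs=max(cv2.findContours((l==i).astype(np.uint8),0,1)[0],key=cv2.contourArea)
    e=cv2.fitEllipse(cv2.convexHull(cs));c0=np.array(e[0])+[x0,y0];print(n,"dial",e,c0.round(1),(plane(n,c0,.07)*1000).round(1))
# pivot / handle predicted pixels: yaw -17.7
a=np.radians(-17.7);yx=np.array([-np.sin(a),np.cos(a)]);xx=np.array([np.cos(a),np.sin(a)])
for c in((473.6,263.7),(473,258)):
  for l,dy,z in(("+y",26,144),("-y",-26,144),("piv",0,68)):
    X=np.r_[np.array(c)+dy*yx,z]/1000;print(c,l,proj("side",X).round(1),proj("top",X).round(1))
E
```

```text
side 0.144 [array([466.6, 245.8, 144. ]), array([480.4, 292.5, 144. ])] [473.5 269.1 144. ] 48.7 16.5
top 0.144 [array([460.4, 222.2, 144. ]), array([477.4, 282.9, 144. ])] [468.9 252.6 144. ] 63.0 15.6
sdr [0.51573576 0.24949792 0.125     ] [0.51215099 0.25139464 0.125     ]
side dial ((33.09530258178711, 24.105993270874023), (38.93265151977539, 48.996028900146484), 84.56329345703125) [283.1 264.1] [586.4   3.   70. ]
top dial ((7.071689605712891, 24.182598114013672), (48.80895233154297, 71.34578704833984), 92.04985046386719) [289.1 229.2] [587.7  31.8  70. ]
(473.6, 263.7) +y [309.4 383.6] [181.8 268.3]
(473.6, 263.7) -y [323.7 357.4] [201.9 274.8]
(473.6, 263.7) piv [317.  389.1] [198.2 273.7]
(473, 258) +y [310.4 380.4] [184.1 268.6]
(473, 258) -y [324.5 354.4] [204.2 275.1]
(473, 258) piv [317.8 386.1] [200.4 273.9]
```

```bash
python3 - <<'E'
import cv2
s=cv2.imread("pics/side0.png");t=cv2.imread("pics/top0.png")
def g(im,x0,y0,w,h,k,f):
    c=cv2.resize(im[y0:y0+h,x0:x0+w],None,fx=k,fy=k,interpolation=cv2.INTER_NEAREST)
    c=cv2.convertScaleAbs(c,alpha=1.5)
    for i in range(0,w,2):
        cv2.line(c,(i*k,0),(i*k,6),(0,255,255),1)
        cv2.putText(c,str((x0+i)),(i*k,18),0,.33,(0,255,255))
    for i in range(0,h,2):
        cv2.putText(c,str(y0+i),(0,i*k+k//2+4),0,.33,(0,255,255))
    cv2.imwrite(f,c)
g(s,300,352,32,30+30,10,"pics/e1.png")
g(t,178,262,40,25,20,"pics/e2.png")
g(t,282,205,48,50,12,"pics/e3.png")
E
```

```text
(no output)
```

View pics/e1.png

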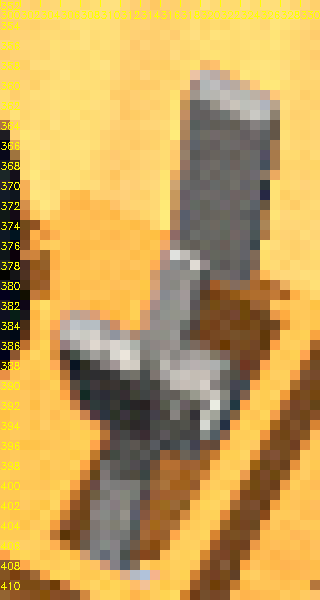

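View pics/e2.png

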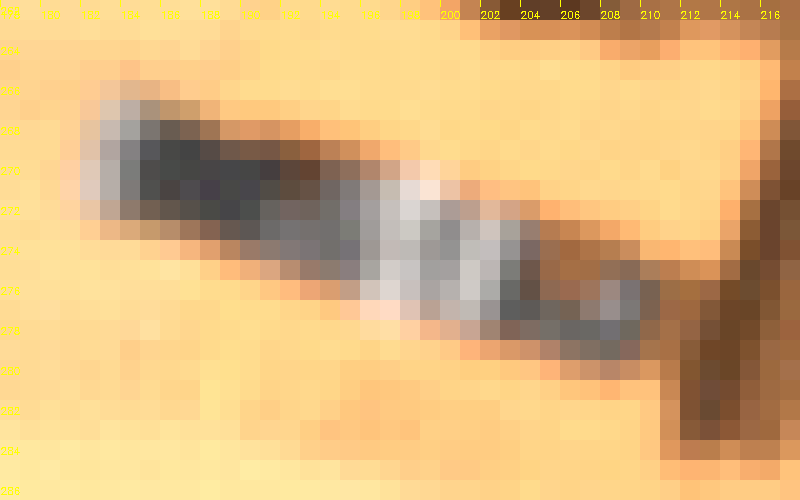

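View pics/e3.png

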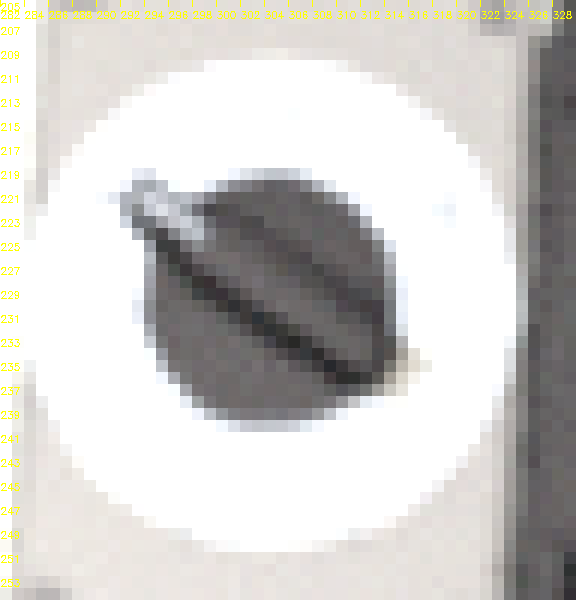

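```bash
python3 - <<'E'
from h import *
def T(l,a,b):
    p,e=tri(a,b);print(l,(p*1000).round(1),"gap",round(e*1000,1));return p
A=T("-y",(322.8,360.3),(201.7,274.5));B=T("+y",(309.5,385.7),(183.3,269))
print(((A+B)/2*1000).round(1),np.hypot(*(B-A)[:2]),np.degrees(np.arctan2((A-B)[0],(A-B)[1]*1)))
T("disc/dial",(284.3,261.3),(303.5,229.8))
s=cv2.imread("pics/side0.png");t=cv2.imread("pics/top0.png")
for n,im,(x0,y0,x1,y1) in(("side",s,(252,240,312,290)),("top",t,(281,205,327,255))):
    g=cv2.cvtColor(im[y0:y1,x0:x1],cv2.COLOR_BGR2GRAY);h=cv2.cvtColor(im[y0:y1,x0:x1],cv2.COLOR_BGR2HSV)
    m=((g>195)&(h[...,1]<60)).astype(np.uint8)
    k,l,st,c=cv2.connectedComponentsWithStats(m);i=1+np.argmax(st[1:,4])
    cs=max(cv2.findContours((l==i).astype(np.uint8),0,1)[0],key=cv2.contourArea)
    e=cv2.fitEllipse(cv2.convexHull(cs));c0=np.array(e[0])+[x0,y0];print(n,"dial",np.round(e[1],1),c0.round(1),(plane(n,c0,.066)*1000).round(1))
E
python3 - <<'E'
import cv2
s=cv2.imread("pics/side0.png")
cv2.imwrite("pics/e4.png",cv2.resize(s[235:300,240:325],None,fx=9,fy=9,interpolation=cv2.INTER_NEAREST))
E
```

```text
-y [466.9 240.9 136.7] gap 0.1
+y [481.2 287.3 132.9] gap 1.1
[474.1 264.1 134.8] 0.048573347563807066 -162.8225240181853
disc/dial [585.8  -5.2  69.3] gap 0.6
side dial [38.5 48.4] [283.1 264.1] [5.872e+02 1.000e-01 6.600e+01]
top dial [39.1 39.2] [304.1 229.8] [586.5  -6.7  66. ]
```

View pics/e4.png

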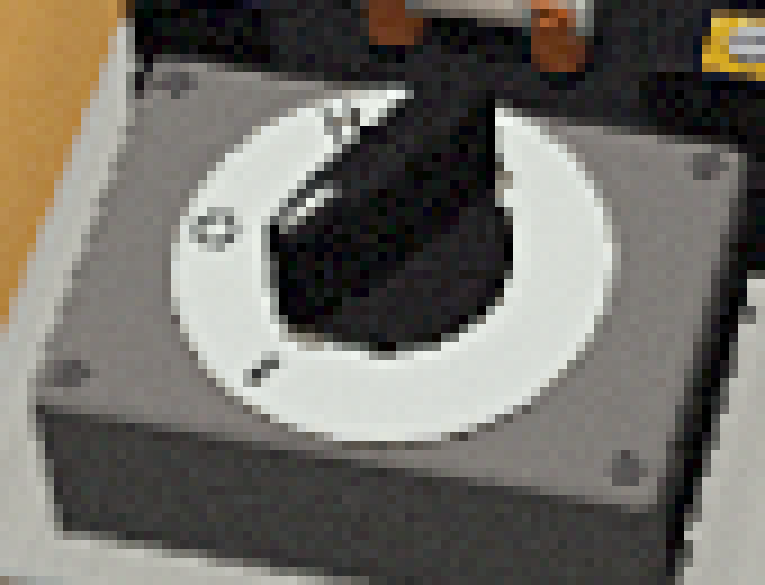

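Measurements:
- **Blown fuse:** about (583.5,-94,65) mm, with the switch yaw about -2.7°.
- **Selector axis:** about (587,-6).
- **Puller:** about (474,264), yaw about -17.3°. The handle ends triangulate at z≈135, against 144 in the text.

First I turn the tool for the selector.

>>> move_arm:
  commands:
    - {"claw": 0.3, "travel": [0, 0, 0], "turn": -7}
    - {"claw": 0.3, "travel": [0, 0, 0], "turn": -7}
    - {"claw": 0.3, "travel": [0, 0, 0], "turn": -7}
    - {"claw": 0.3, "travel": [0, 0, 0], "turn": -7}
    - {"claw": 0.3, "travel": [0, 0, 0], "turn": -7}
  squeeze: 30

```text
time: 0.52
ee_pos: [0.2059, 0.51, 0.4042]
tcp_rot: [-180.0, -0.0, -166.6]
wrist_force: [0.6, 1.1, -0.6]
opening: 0.0551
```

```bash
cat > st.py <<'E'
import numpy as np,sys
from workcell import status
o=status.get_obs();print("t",round(o["time"],2),"q",o["q"].round(1),"p",(o["ee_pos"]*1000).round(1),"rpy",o["tcp_rot"].round(2),"F",o["wrist_force"].round(2),"op",round(o["opening"]*1000,1))
if len(sys.argv)>2:
    d=np.array([float(sys.argv[1]),float(sys.argv[2])])-o["ee_pos"][:2]*1000;a=np.radians(o["tcp_rot"][2])
    print("tool dx,dy cm",((d[0]*np.cos(a)+d[1]*np.sin(a))/10).round(2),((d[0]*np.sin(a)-d[1]*np.cos(a))/10).round(2))
E
python3 st.py 587 -6
```

```text
t 0.52 q [68.   5.  10.  95.1  0.  54.7] p [205.9 510.  404.2] rpy [-1.7996e+02 -3.0000e-02 -1.6664e+02] F [ 0.56  1.15 -0.57] op 55.1
tool dx,dy cm -25.16 -59.01
```

>>> move_arm:
  commands:
    - {"claw": 0.3, "travel": [0, 0, 0], "turn": -7}
    - {"claw": 0.3, "travel": [0, 0, 0], "turn": -7}
    - {"claw": 0.3, "travel": [0, 0, 0], "turn": -7}
    - {"claw": 0.3, "travel": [0, 0, 0], "turn": -7}
    - {"claw": 0.3, "travel": [0, 0, 0], "turn": -7}

```text
time: 0.93
ee_pos: [0.2059, 0.51, 0.4043]
tcp_rot: [-180.0, -0.0, -131.6]
wrist_force: [0.1, -0.7, -0.2]
opening: 0.0557
```

>>> move_arm:
  commands:
    - {"claw": 0.3, "travel": [0, 0, 0], "turn": -7}
    - {"claw": 0.3, "travel": [0, 0, 0], "turn": -2.3}
    - {"claw": 0.3, "travel": [0, 0, 0], "turn": 0}

```text
time: 1.18
ee_pos: [0.2059, 0.51, 0.4043]
tcp_rot: [-180.0, -0.0, -122.6]
wrist_force: [-0.9, 0.4, 0.8]
opening: 0.0555
```

```bash
python3 st.py 587 -6
```

```text
t 1.18 q [68.   5.  10.1 95.1 -0.  10.6] p [205.9 510.  404.3] rpy [-1.7999e+02 -4.0000e-02 -1.2258e+02] F [-0.89  0.36  0.79] op 55.5
tool dx,dy cm 22.96 -59.9
```

>>> move_arm:
  commands:
    - {"claw": 0.3, "travel": [1.15, -3.0, 0], "turn": 0}
    - {"claw": 0.3, "travel": [1.15, -3.0, 0], "turn": 0}
    - {"claw": 0.3, "travel": [1.15, -3.0, 0], "turn": 0}
    - {"claw": 0.3, "travel": [1.15, -3.0, 0], "turn": 0}
    - {"claw": 0.3, "travel": [1.15, -3.0, 0], "turn": 0}

```text
time: 1.6
ee_pos: [0.3016, 0.3793, 0.4045]
tcp_rot: [180.0, -0.0, -122.8]
wrist_force: [-0.2, -0.7, 0.1]
opening: 0.0556
```

>>> move_arm:
  commands:
    - {"claw": 0.3, "travel": [1.15, -3.0, 0], "turn": 0}
    - {"claw": 0.3, "travel": [1.15, -3.0, 0], "turn": 0}
    - {"claw": 0.3, "travel": [1.15, -3.0, 0], "turn": 0}
    - {"claw": 0.3, "travel": [1.15, -3.0, 0], "turn": 0}
    - {"claw": 0.3, "travel": [1.15, -3.0, 0], "turn": 0}

```text
time: 2.02
ee_pos: [0.3969, 0.2497, 0.4046]
tcp_rot: [180.0, -0.0, -122.8]
wrist_force: [0.3, -0.2, 0.2]
opening: 0.0552
```

>>> move_arm:
  commands:
    - {"claw": 0.3, "travel": [1.15, -3.0, 0], "turn": 0}
    - {"claw": 0.3, "travel": [1.15, -3.0, 0], "turn": 0}
    - {"claw": 0.3, "travel": [1.15, -3.0, 0], "turn": 0}
    - {"claw": 0.3, "travel": [1.15, -3.0, 0], "turn": 0}
    - {"claw": 0.3, "travel": [1.15, -3.0, 0], "turn": 0}

```text
time: 2.43
ee_pos: [0.4922, 0.1202, 0.4045]
tcp_rot: [180.0, -0.0, -122.8]
wrist_force: [0.1, 0.7, -0.7]
opening: 0.0555
```

>>> move_arm:
  commands:
    - {"claw": 0.3, "travel": [1.15, -3.0, 0], "turn": 0}
    - {"claw": 0.3, "travel": [1.15, -3.0, 0], "turn": 0}
    - {"claw": 0.3, "travel": [1.15, -3.0, 0], "turn": 0}
    - {"claw": 0.3, "travel": [1.0, -2.4, 0], "turn": 0}
    - {"claw": 0.3, "travel": [0, 0, 0], "turn": 0}

```text
time: 2.85
ee_pos: [0.5653, 0.0194, 0.4034]
tcp_rot: [180.0, -0.1, -123.0]
wrist_force: [0.3, -0.4, 0.2]
opening: 0.0555
```

```bash
python3 st.py 587 -6;python3 - <<'E'
from h import *
cv2.imwrite("pics/f1.png",viewer.camera("side"));cv2.imwrite("pics/f2.png",viewer.camera("top"))
E
```

```text
t 2.85 q [  2.    7.2  12.3  95.2  -0.1 -55. ] p [565.3  19.4 403.4] rpy [ 1.7998e+02 -8.0000e-02 -1.2300e+02] F [ 0.32 -0.41  0.16] op 55.5
tool dx,dy cm 0.95 -3.2
```

View pics/f1.png

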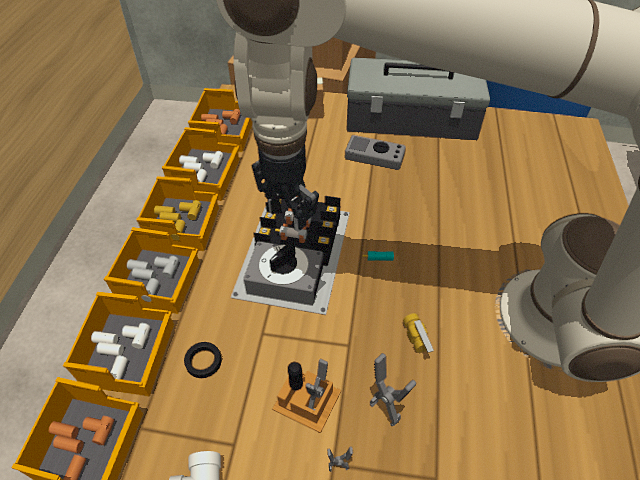

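>>> move_arm:
  commands:
    - {"claw": 0.3, "travel": [0.95, -3.2, 0], "turn": 0}
    - {"claw": 0.3, "travel": [0, 0, 3], "turn": 0}
    - {"claw": 0.3, "travel": [0, 0, 3], "turn": 0}
    - {"claw": 0.3, "travel": [0, 0, 2], "turn": 0}
    - {"claw": 0.3, "travel": [0, 0, 0], "turn": 0}

```text
time: 3.37
ee_pos: [0.584, -0.0016, 0.32]
tcp_rot: [179.7, -0.2, -122.7]
wrist_force: [-1.6, -0.7, -1.4]
opening: 0.0555
```

```bash
python3 st.py 587 -6;python3 - <<'E'
from h import *
cv2.imwrite("pics/g1.png",cv2.resize(viewer.camera("side")[150:330,200:400],None,fx=3,fy=3));cv2.imwrite("pics/g2.png",cv2.resize(viewer.camera("top")[170:300,250:420],None,fx=4,fy=4))
E
```

```text
t 3.37 q [ -0.2   9.    5.1  86.5   0.  -57.5] p [584.   -1.6 320. ] rpy [ 179.66   -0.21 -122.69] F [-1.59 -0.69 -1.38] op 55.5
tool dx,dy cm 0.21 -0.49
```

View pics/g1.png

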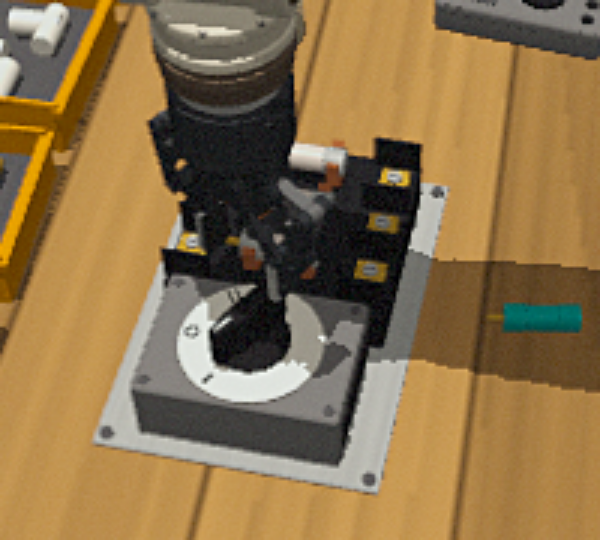

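View pics/g2.png

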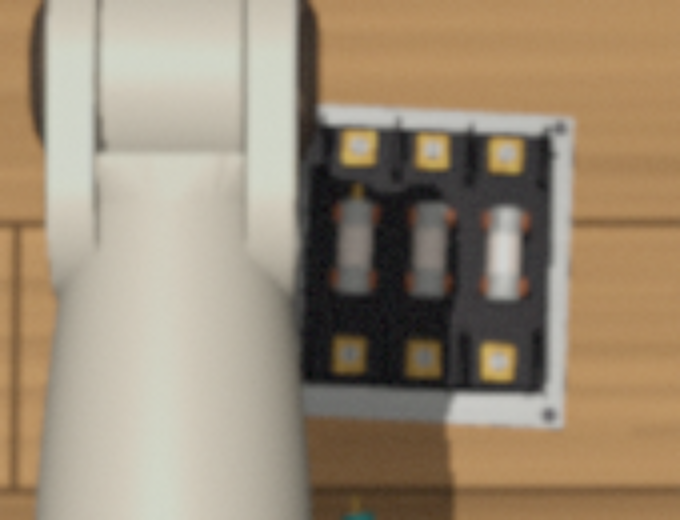

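The fingers are above and around the selector and the bar is still at I. I'll let the pose settle before the final descent.

>>> move_arm:
  commands:
    - {"claw": 0.3, "travel": [0, 0, 2], "turn": 0}
    - {"claw": 0.3, "travel": [0, 0, 0], "turn": 0}
    - {"claw": 0.3, "travel": [0, 0, 0], "turn": 0}

```text
time: 3.72
ee_pos: [0.5851, -0.0021, 0.306]
tcp_rot: [-180.0, 0.0, -122.7]
wrist_force: [-0.6, 0.1, 0.7]
opening: 0.055
```

```bash
python3 st.py 587 -6
```

```text
t 3.72 q [ -0.2   8.9   3.5  84.5  -0.  -57.5] p [585.1  -2.1 306. ] rpy [-1.7997e+02  2.0000e-02 -1.2268e+02] F [-0.63  0.09  0.66] op 55.0
tool dx,dy cm 0.22 -0.37
```

>>> move_arm:
  commands:
    - {"claw": 0.3, "travel": [0.2, -0.35, 0], "turn": 0}
    - {"claw": 0.3, "travel": [0, 0, 2], "turn": 0}
    - {"claw": 0.3, "travel": [0, 0, 2], "turn": 0}
    - {"claw": 0.3, "travel": [0, 0, 1.3], "turn": 0}
    - {"claw": 0.3, "travel": [0, 0, 0], "turn": 0}

```text
time: 4.13
ee_pos: [0.5866, -0.0062, 0.2497]
tcp_rot: [179.8, -0.1, -122.7]
wrist_force: [0.9, 0.2, -0.7]
opening: 0.0552
```

```bash
python3 st.py 587 -6;python3 - <<'E'
from h import *
cv2.imwrite("pics/i1.png",cv2.resize(viewer.camera("side")[170:330,210:370],None,fx=3.7,fy=3.7,interpolation=cv2.INTER_CUBIC))
E
```

```text
t 4.13 q [ -0.6   9.9  -1.7  78.7  -0.  -57.9] p [586.6  -6.2 249.7] rpy [ 1.7985e+02 -1.0000e-01 -1.2270e+02] F [ 0.9   0.2  -0.69] op 55.2
tool dx,dy cm -0.04 -0.02
```

View pics/i1.png

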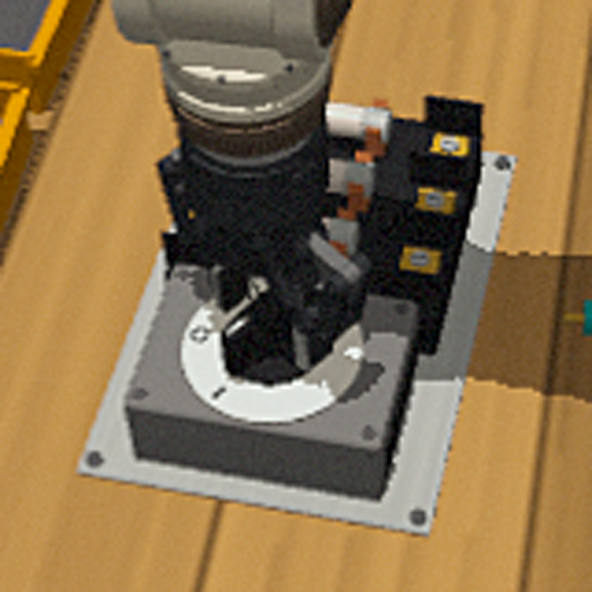

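The pads straddle the bar, so I close and check.

>>> move_arm:
  commands:
    - {"claw": -0.3, "travel": [0, 0, 0], "turn": 0}
    - {"claw": -0.6, "travel": [0, 0, 0], "turn": 0}
    - {"claw": -0.9, "travel": [0, 0, 0], "turn": 0}
    - {"claw": -0.9, "travel": [0, 0, 0], "turn": 0}
    - {"claw": -0.9, "travel": [0, 0, 0], "turn": 0}
  squeeze: 25

```text
time: 4.6
ee_pos: [0.5873, -0.0061, 0.253]
tcp_rot: [-179.9, 0.1, -122.7]
wrist_force: [-1.7, 0.2, 6.5]
opening: 0.0155
```

```bash
python3 st.py 587 -6
```

```text
t 4.6 q [ -0.6   9.7  -1.5  78.7   0.  -57.9] p [587.3  -6.1 253. ] rpy [-1.7992e+02  6.0000e-02 -1.2270e+02] F [-1.72  0.21  6.5 ] op 15.5
tool dx,dy cm 0.01 0.03
```

>>> move_arm:
  commands:
    - {"claw": -0.9, "travel": [0, 0, -0.2], "turn": 5}
    - {"claw": -0.9, "travel": [0, 0, 0], "turn": 5}
    - {"claw": -0.9, "travel": [0, 0, 0], "turn": 5}
    - {"claw": -0.9, "travel": [0, 0, 0], "turn": 5}
    - {"claw": -0.9, "travel": [0, 0, 0], "turn": 5}

```text
time: 5.02
ee_pos: [0.5875, -0.0061, 0.2532]
tcp_rot: [-180.0, 0.0, -147.9]
wrist_force: [6.1, 0.3, -4.7]
opening: 0.0156
```

>>> move_arm:
  commands:
    - {"claw": -0.9, "travel": [0, 0, 0], "turn": 5}
    - {"claw": -0.9, "travel": [0, 0, 0], "turn": 5}
    - {"claw": -0.9, "travel": [0, 0, 0], "turn": 5}
    - {"claw": -0.9, "travel": [0, 0, 0], "turn": 5}
    - {"claw": -0.9, "travel": [0, 0, 0], "turn": 5}

```text
time: 5.43
ee_pos: [0.5876, -0.0063, 0.2532]
tcp_rot: [-180.0, 0.0, -172.9]
wrist_force: [4.9, -2.0, -7.3]
opening: 0.0155
```

>>> move_arm:
  commands:
    - {"claw": -0.9, "travel": [0, 0, 0], "turn": 5}
    - {"claw": -0.9, "travel": [0, 0, 0], "turn": 5}
    - {"claw": -0.9, "travel": [0, 0, 0], "turn": 0}
    - {"claw": -0.9, "travel": [0, 0, 0], "turn": 0}

```text
time: 5.77
ee_pos: [0.5876, -0.0063, 0.2532]
tcp_rot: [-180.0, 0.1, 177.3]
wrist_force: [5.5, -2.5, -7.4]
opening: 0.0158
```

```bash
python3 st.py 587 -6;python3 - <<'E'
from h import *
cv2.imwrite("pics/j1.png",cv2.resize(viewer.camera("side")[170:330,210:370],None,fx=3.7,fy=3.7,interpolation=cv2.INTER_CUBIC))
E
```

```text
t 5.77 q [-0.6  9.8 -1.4 78.8 -0.   2.1] p [587.6  -6.3 253.2] rpy [-1.7997e+02  5.0000e-02  1.7726e+02] F [ 5.45 -2.51 -7.41] op 15.8
tool dx,dy cm 0.06 0.03
```

View pics/j1.png

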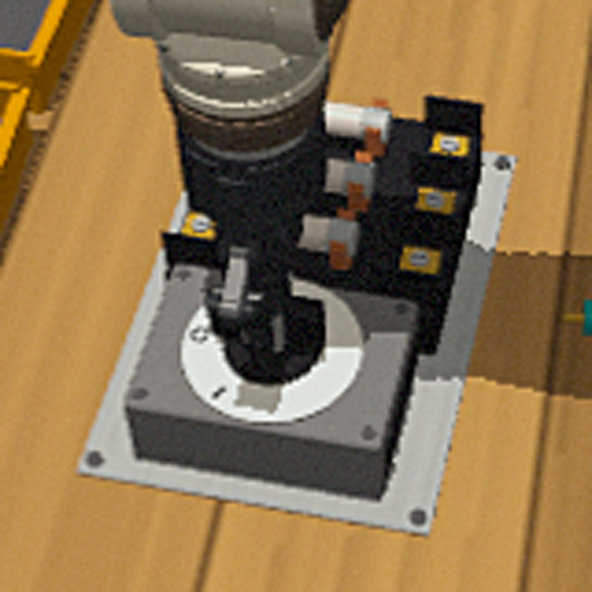

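>>> move_arm:
  commands:
    - {"claw": -0.3, "travel": [0, 0, 0], "turn": 0}
    - {"claw": 0.3, "travel": [0, 0, 0], "turn": 0}
    - {"claw": 0.3, "travel": [0, 0, 0], "turn": 0}
    - {"claw": 0.3, "travel": [0, 0, -1.5], "turn": 0}
    - {"claw": 0.3, "travel": [0, 0, -3], "turn": 0}

```text
time: 6.23
ee_pos: [0.5862, -0.006, 0.2958]
tcp_rot: [-180.0, -0.3, 177.3]
wrist_force: [0.1, 0.1, 0.6]
opening: 0.056
```

>>> move_arm:
  commands:
    - {"claw": 0.6, "travel": [0, 0, -4], "turn": 5}
    - {"claw": 0.6, "travel": [0, 0, -4], "turn": 5}
    - {"claw": 0.6, "travel": [0, 0, -2], "turn": 4.6}
    - {"claw": 0.6, "travel": [0, 0, 0], "turn": 0}

```text
time: 6.57
ee_pos: [0.587, -0.0061, 0.4049]
tcp_rot: [179.9, 0.5, 162.4]
wrist_force: [-0.2, -0.2, 0.5]
opening: 0.0683
```

```bash
python3 st.py 474 264
```

```text
t 6.57 q [-0.6  9.9 15.5 95.2  0.  17. ] p [587.   -6.1 404.9] rpy [179.86   0.45 162.43] F [-0.17 -0.18  0.47] op 68.3
tool dx,dy cm 18.93 22.33
```

>>> move_arm:
  commands:
    - {"claw": 0.6, "travel": [2.35, 2.8, 0], "turn": 0}
    - {"claw": 0.6, "travel": [2.35, 2.8, 0], "turn": 0}
    - {"claw": 0.6, "travel": [2.35, 2.8, 0], "turn": 0}
    - {"claw": 0.6, "travel": [2.35, 2.8, 0], "turn": 0}
    - {"claw": 0.6, "travel": [2.35, 2.8, 0], "turn": 0}

```text
time: 6.98
ee_pos: [0.5155, 0.1638, 0.3985]
tcp_rot: [-180.0, -0.0, 162.7]
wrist_force: [1.0, 0.2, 0.3]
opening: 0.0684
```

>>> move_arm:
  commands:
    - {"claw": 0.6, "travel": [2.35, 2.8, 0], "turn": 0}
    - {"claw": 0.6, "travel": [2.35, 2.8, 0], "turn": 0}
    - {"claw": 0.6, "travel": [2.35, 2.7, 0], "turn": 0}
    - {"claw": 0.6, "travel": [0, 0, 0], "turn": 0}
    - {"claw": 0.6, "travel": [0, 0, 0], "turn": 0}

```text
time: 7.4
ee_pos: [0.4729, 0.2642, 0.3984]
tcp_rot: [-180.0, -0.0, 162.9]
wrist_force: [-0.1, -0.3, -1.1]
opening: 0.0685
```

```bash
python3 st.py 474 264; python3 - <<'E'
from h import *
s=viewer.camera("side");t=viewer.camera("top")
cv2.imwrite("pics/k1.png",s);cv2.imwrite("pics/k2.png",cv2.resize(t[180:290,265:400],None,fx=5,fy=5,interpolation=cv2.INTER_CUBIC))
E
```

```text
t 7.4 q [29.2  3.7  8.  94.3 -0.  46.3] p [472.9 264.2 398.4] rpy [-1.7998e+02 -2.0000e-02  1.6294e+02] F [-0.14 -0.33 -1.1 ] op 68.5
tool dx,dy cm -0.11 0.01
```

View pics/k1.png

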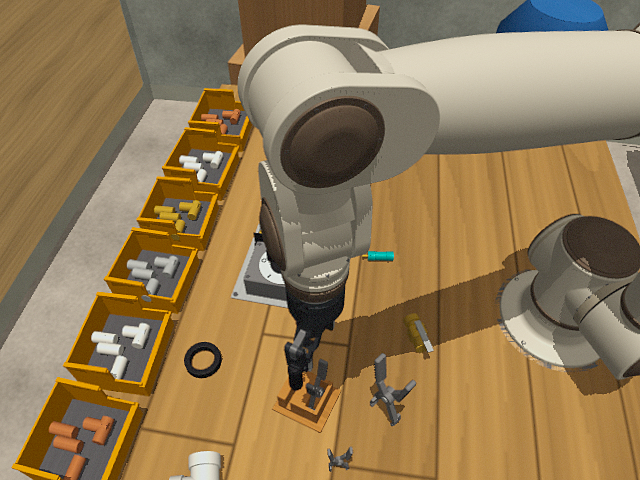

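View pics/k2.png

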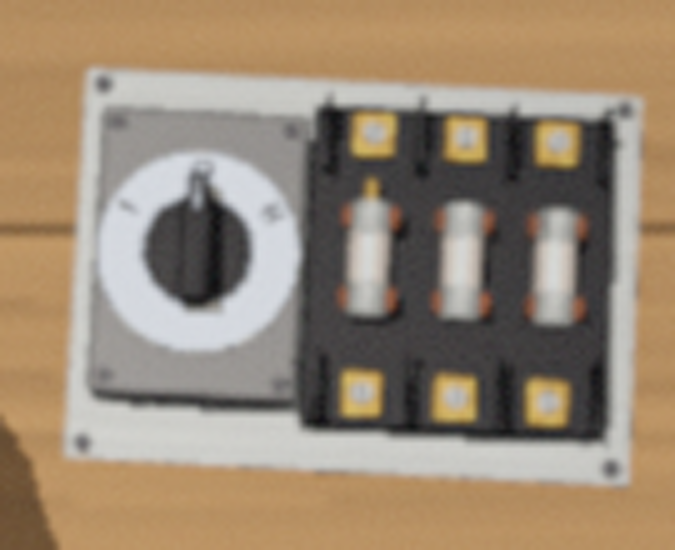

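The selector sits at 0, with its nose on the ring mark at crop (203,170). Now I descend over the puller.

>>> move_arm:
  commands:
    - {"claw": 0.75, "travel": [-0.1, 0, 2], "turn": 0}
    - {"claw": 0.75, "travel": [0, 0, 2.5], "turn": 0}
    - {"claw": 0.75, "travel": [0, 0, 2.5], "turn": 0}
    - {"claw": 0.75, "travel": [0, 0, 0], "turn": 0}

```text
time: 7.83
ee_pos: [0.4747, 0.2607, 0.3238]
tcp_rot: [-179.7, -0.3, 162.6]
wrist_force: [-0.6, -0.4, -1.3]
opening: 0.0745
```

```bash
python3 st.py 474 264; python3 - <<'E'
from h import *
s=viewer.camera("side");t=viewer.camera("top")
cv2.imwrite("pics/l1.png",cv2.resize(s[320:440,250:370],None,fx=5,fy=5,interpolation=cv2.INTER_CUBIC));cv2.imwrite("pics/l2.png",cv2.resize(t[230:320,150:270],None,fx=5,fy=5,interpolation=cv2.INTER_CUBIC))
E
```

```text
t 7.83 q [28.8  3.2 -0.8 86.4 -0.  46.2] p [474.7 260.7 323.8] rpy [-179.71   -0.26  162.6 ] F [-0.56 -0.42 -1.33] op 74.5
tool dx,dy cm 0.17 0.29
```

View pics/l1.png

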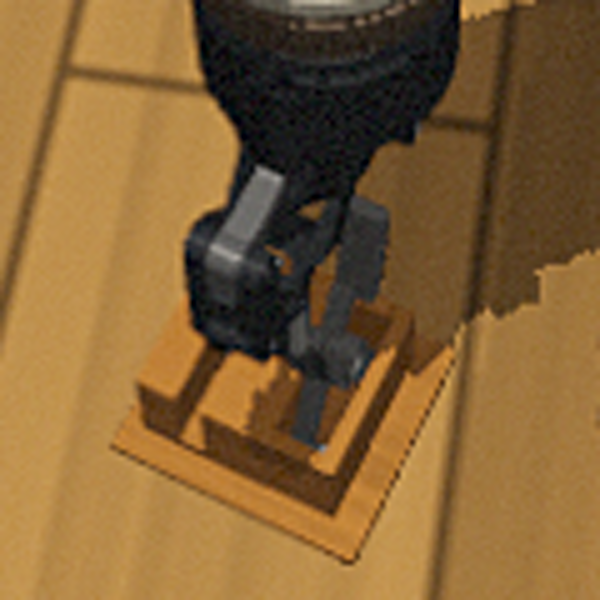

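View pics/l2.png

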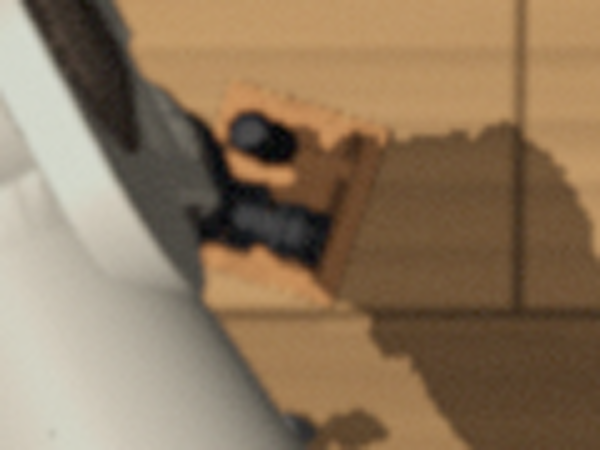

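>>> move_arm:
  commands:
    - {"claw": 0.75, "travel": [0, 0, 0], "turn": 0}
    - {"claw": 0.75, "travel": [0, 0, 0], "turn": 0}

```text
time: 8.1
ee_pos: [0.4753, 0.2622, 0.3306]
tcp_rot: [179.9, 0.1, 162.7]
wrist_force: [0.1, 0.4, 0.7]
opening: 0.0744
```

```bash
python3 st.py 474 264; python3 - <<'E'
from h import *
from workcell import status
s=viewer.camera("side")
o=status.get_obs();p=o["ee_pos"];a=np.radians(o["tcp_rot"][2]-180)
x=np.array([np.cos(a),np.sin(a),0]);y=np.array([-np.sin(a),np.cos(a),0])
for dy,dz in((.045,-.16),(-.045,-.16),(.045,-.12),(-.045,-.12)):
    for dx in(-.011,.011):
        X=p+x*dx+y*dy+[0,0,dz];u=proj("side",X);print(dx,dy,dz,u.round(1));cv2.circle(s,tuple(np.round(u).astype(int)),1,(0,0,255) if dy>0 else (0,255,0),-1)
cv2.imwrite("pics/m1.png",cv2.resize(s[320:440,250:370],None,fx=5,fy=5,interpolation=cv2.INTER_CUBIC))
E
```

```text
t 8.1 q [28.9  3.  -0.2 86.6 -0.  46.2] p [475.3 262.2 330.6] rpy [1.7990e+02 1.0000e-01 1.6267e+02] F [0.12 0.37 0.74] op 74.4
tool dx,dy cm 0.18 0.14
-0.011 0.045 -0.16 [309.2 388.8]
0.011 0.045 -0.16 [296.5 382.9]
-0.011 -0.045 -0.16 [333.8 342.3]
0.011 -0.045 -0.16 [321.8 337.1]
-0.011 0.045 -0.12 [308.6 377.9]
0.011 0.045 -0.12 [295.5 371.8]
-0.011 -0.045 -0.12 [334.3 330.1]
0.011 -0.045 -0.12 [321.8 324.8]
```

View pics/m1.png

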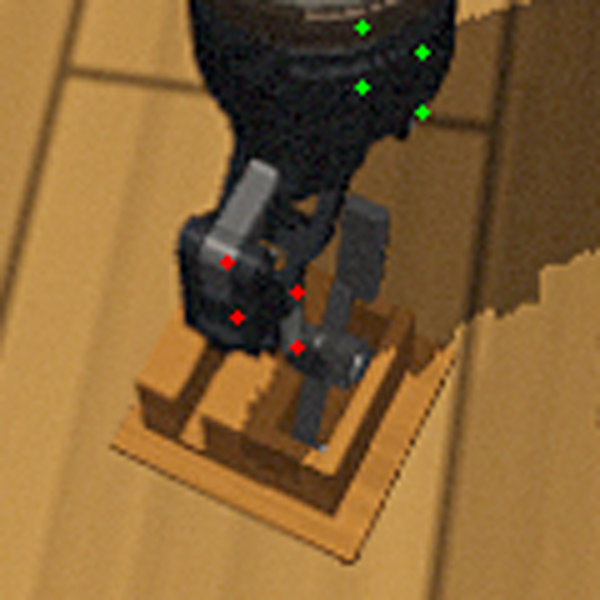

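The front finger sits a few pixels left (+x) of where it should be, so I correct slightly toward -x and go down.

>>> move_arm:
  commands:
    - {"claw": 0.75, "travel": [0.3, 0.15, 0], "turn": 0}
    - {"claw": 0.75, "travel": [0, 0, 1.5], "turn": 0}
    - {"claw": 0.75, "travel": [0, 0, 1.5], "turn": 0}
    - {"claw": 0.75, "travel": [0, 0, 1.0], "turn": 0}
    - {"claw": 0.75, "travel": [0, 0, 0], "turn": 0}

```text
time: 8.57
ee_pos: [0.4719, 0.2647, 0.2869]
tcp_rot: [-179.9, -0.1, 162.7]
wrist_force: [-0.1, -0.5, -0.7]
opening: 0.0745
```

```bash
python3 st.py 474 264; python3 - <<'E'
from h import *
s=viewer.camera("side");t=viewer.camera("top")
cv2.imwrite("pics/n1.png",cv2.resize(s[320:440,250:370],None,fx=5,fy=5,interpolation=cv2.INTER_CUBIC));cv2.imwrite("pics/n2.png",cv2.resize(cv2.convertScaleAbs(t[240:300,160:240],alpha=2),None,fx=9,fy=9,interpolation=cv2.INTER_CUBIC))
E
```

```text
t 8.57 q [29.3  3.1 -4.9 82.1  0.  46.6] p [471.9 264.7 286.9] rpy [-1.7989e+02 -1.1000e-01  1.6272e+02] F [-0.14 -0.5  -0.68] op 74.5
tool dx,dy cm -0.22 -0.0
```

View pics/n1.png

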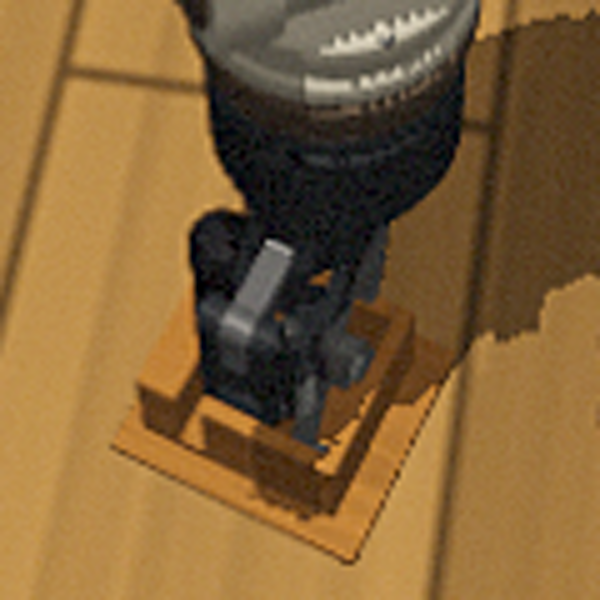

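View pics/n2.png

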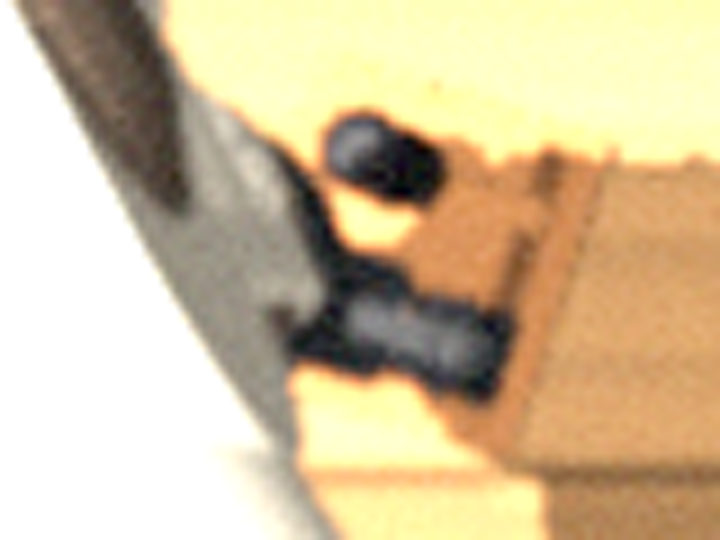

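>>> move_arm:
  commands:
    - {"claw": 0.75, "travel": [-0.15, 0, 0.8], "turn": 0}
    - {"claw": 0.75, "travel": [0, 0, 0], "turn": 0}
    - {"claw": 0.4, "travel": [0, 0, 0], "turn": 0}
    - {"claw": 0.2, "travel": [0, 0, 0], "turn": 0}
    - {"claw": 0.2, "travel": [0, 0, 0], "turn": 0}
  squeeze: 20

```text
time: 9.08
ee_pos: [0.4742, 0.2645, 0.2824]
tcp_rot: [179.9, 0.1, 162.7]
wrist_force: [-0.2, 0.9, 6.3]
opening: 0.0512
```

```bash
python3 st.py 474 264
```

```text
t 9.08 q [29.1  3.2 -5.3 81.3 -0.  46.4] p [474.2 264.5 282.4] rpy [1.7988e+02 1.2000e-01 1.6271e+02] F [-0.23  0.85  6.34] op 51.2
tool dx,dy cm 0.01 -0.05
```

>>> move_arm:
  commands:
    - {"claw": 0.1, "travel": [0, 0, 0], "turn": 0}
    - {"claw": 0.1, "travel": [0, 0, 0], "turn": 0}
    - {"claw": 0.1, "travel": [0, 0, 0], "turn": 0}

```text
time: 9.33
ee_pos: [0.4741, 0.2644, 0.2818]
tcp_rot: [179.9, 0.1, 162.7]
wrist_force: [0.8, 0.7, 4.2]
opening: 0.047
```

```bash
python3 st.py 474 264; python3 - <<'E'
from h import *
s=viewer.camera("side");t=viewer.camera("top")
cv2.imwrite("pics/o1.png",cv2.resize(cv2.convertScaleAbs(s[340:440,260:360],alpha=1.8),None,fx=6,fy=6,interpolation=cv2.INTER_CUBIC))
E
```

```text
t 9.33 q [29.2  3.3 -5.3 81.3  0.  46.4] p [474.1 264.4 281.8] rpy [1.7991e+02 8.0000e-02 1.6271e+02] F [0.8  0.73 4.19] op 47.0
tool dx,dy cm -0.01 -0.04
```

View pics/o1.png

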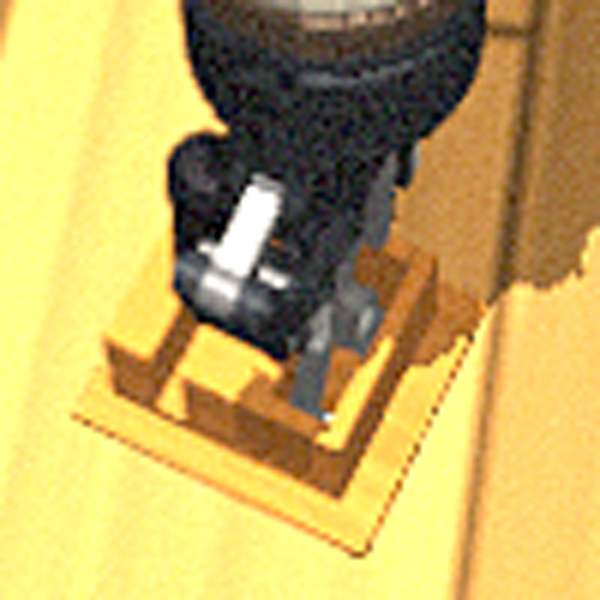

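>>> move_arm:
  commands:
    - {"claw": 0.0, "travel": [0, 0, 0], "turn": 0}
    - {"claw": -0.1, "travel": [0, 0, 0], "turn": 0}
    - {"claw": -0.1, "travel": [0, 0, 0], "turn": 0}
    - {"claw": -0.1, "travel": [0, 0, -1], "turn": 0}
    - {"claw": -0.1, "travel": [0, 0, -1], "turn": 0}

```text
time: 9.85
ee_pos: [0.4735, 0.2641, 0.3004]
tcp_rot: [-179.9, -0.1, 162.7]
wrist_force: [-0.1, 0.1, -0.7]
opening: 0.0384
```

```bash
python3 st.py 474 264; python3 - <<'E'
from h import *
s=viewer.camera("side");t=viewer.camera("top")
cv2.imwrite("pics/q1.png",cv2.resize(cv2.convertScaleAbs(s[340:440,260:360],alpha=1.8),None,fx=6,fy=6,interpolation=cv2.INTER_CUBIC))
E
```

```text
t 9.85 q [29.1  3.2 -3.4 83.6 -0.  46.4] p [473.5 264.1 300.4] rpy [-1.7989e+02 -1.0000e-01  1.6271e+02] F [-0.15  0.06 -0.73] op 38.4
tool dx,dy cm -0.05 0.01
```

View pics/q1.png

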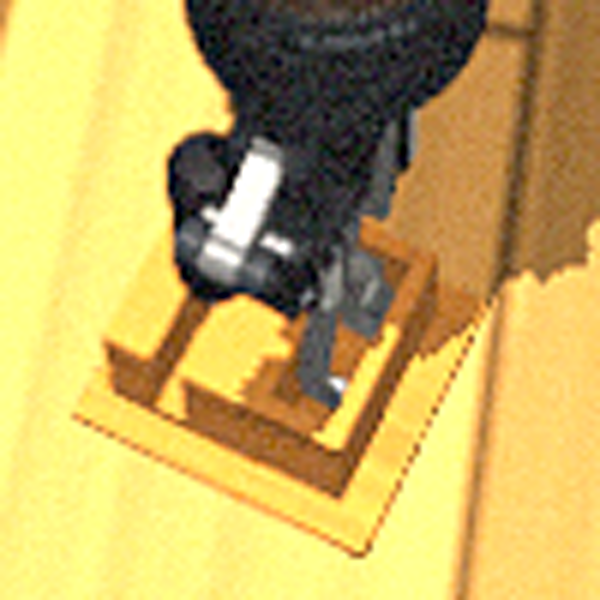

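The puller is coming up with the gripper. I lift it clear of the rack.

>>> move_arm:
  commands:
    - {"claw": -0.1, "travel": [0, 0, -1.5], "turn": 0}
    - {"claw": -0.1, "travel": [0, 0, -1.5], "turn": 0}
    - {"claw": -0.1, "travel": [0, 0, -1.5], "turn": 0}
    - {"claw": -0.1, "travel": [0, 0, -1.5], "turn": 0}
    - {"claw": -0.1, "travel": [0, 0, -1.5], "turn": 0}

```text
time: 10.37
ee_pos: [0.4738, 0.2642, 0.3762]
tcp_rot: [-180.0, -0.0, 162.7]
wrist_force: [0.4, 0.5, 0.1]
opening: 0.0385
```

>>> move_arm:
  commands:
    - {"claw": -0.1, "travel": [0, 0, -1.5], "turn": 0}
    - {"claw": -0.1, "travel": [0, 0, -1.5], "turn": 0}
    - {"claw": -0.1, "travel": [0, 0, 0], "turn": 0}

```text
time: 10.62
ee_pos: [0.4739, 0.2643, 0.4085]
tcp_rot: [179.9, 0.1, 162.7]
wrist_force: [0.7, 0.6, -0.5]
opening: 0.0386
```

```bash
python3 st.py 474 264; python3 - <<'E'
from h import *
s=viewer.camera("side");t=viewer.camera("top")
cv2.imwrite("pics/r1.png",cv2.resize(cv2.convertScaleAbs(s[310:440,240:370],alpha=1.8),None,fx=4.5,fy=4.5,interpolation=cv2.INTER_CUBIC))
cv2.imwrite("pics/r2.png",cv2.resize(cv2.convertScaleAbs(t[220:320,140:260],alpha=1.8),None,fx=5,fy=5,interpolation=cv2.INTER_CUBIC))
E
```

```text
t 10.62 q [29.1  3.9  9.4 95.2 -0.  46.4] p [473.9 264.3 408.5] rpy [1.7985e+02 1.4000e-01 1.6271e+02] F [ 0.71  0.62 -0.48] op 38.6
tool dx,dy cm -0.02 -0.03
```

View pics/r1.png

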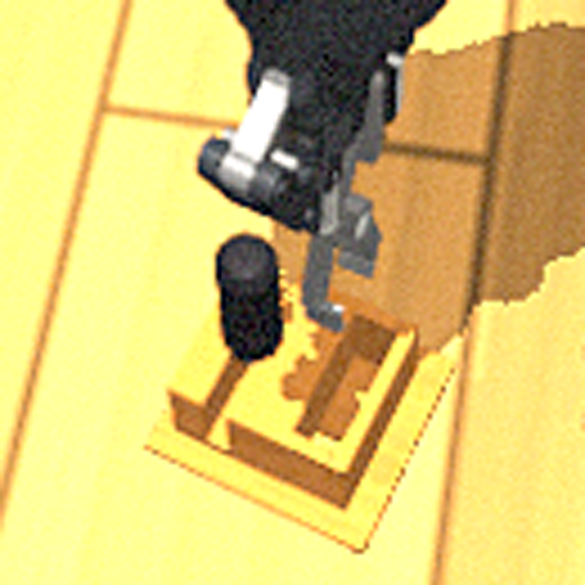

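View pics/r2.png

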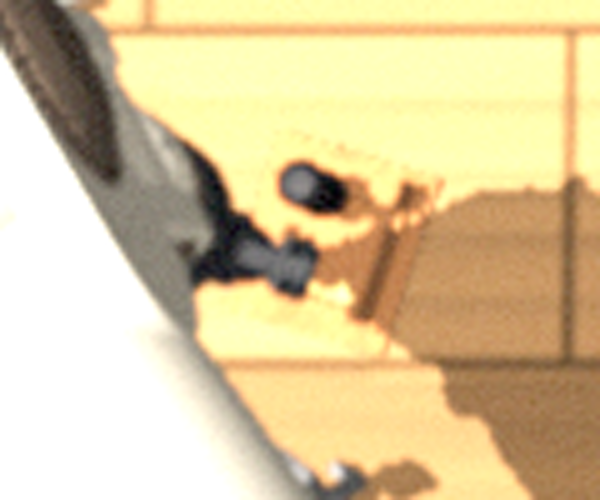

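```bash
cat > pj.py <<'E'
from h import *
from workcell import status
# project puller model points given dx offset of puller rel to tool along puller x, for current tcp
def pts(dx,dyo,dz0,ga,cam,scale=None):
    o=status.get_obs();p=o["ee_pos"];a=np.radians(o["tcp_rot"][2]-180)
    x=np.array([np.cos(a),np.sin(a),0]);y=np.array([-np.sin(a),np.cos(a),0])
    out={}
    for l,xx,yy,z in(("pivot",0,0,-.056),("tip+y",0,ga/2,-.118),("tip-y",0,-ga/2,-.118),("tip+y,+x",.007,ga/2,-.118),("tip+y,-x",-.007,ga/2,-.118),("tip-y,+x",.007,-ga/2,-.118),("tip-y,-x",-.007,-ga/2,-.118),("end+y",0,.018,.02),("end-y",0,-.018,.02)):
        X=p+x*(xx+dx)+y*(yy+dyo)+[0,0,z-dz0];out[l]=proj(cam,X)
    return out
E
python3 - <<'E'
from pj import *
for c in("side","top"):
    d=pts(0,0,.158,.036,c)
    for l in d:print(c,l,d[l].round(1))
s=viewer.camera("side");t=viewer.camera("top")
cv2.imwrite("pics/side1.png",s);cv2.imwrite("pics/top1.png",t)
def g(im,x0,y0,w,h,k,f):
    c=cv2.resize(im[y0:y0+h,x0:x0+w],None,fx=k,fy=k,interpolation=cv2.INTER_NEAREST)
    c=cv2.convertScaleAbs(c,alpha=1.8)
    for i in range(0,w,5):cv2.putText(c,str((x0+i)),(i*k,12),0,.4,(0,0,255))
    for i in range(0,h,5):cv2.putText(c,str(y0+i),(0,i*k+k//2+4),0,.4,(0,0,255))
    cv2.imwrite(f,c)
g(s,280,320,60,65,9,"pics/t1.png");g(t,175,255,40,35,16,"pics/t2.png")
E
```

```text
side pivot [316.1 357.4]
side tip+y [311.6 383.5]
side tip-y [321.2 365.5]
side tip+y,+x [307.8 381.8]
side tip+y,-x [315.4 385.3]
side tip-y,+x [317.5 363.8]
side tip-y,-x [324.9 367.1]
side end+y [310.1 343.3]
side end-y [321.1 323.6]
top pivot [187.2 270. ]
top tip+y [185.9 269.7]
top tip-y [199.8 274. ]
top tip+y,+x [186.8 266.9]
top tip+y,-x [185.  272.4]
top tip-y,+x [200.7 271.3]
top tip-y,-x [198.9 276.8]
top end+y [172. 265.]
top end-y [187.2 269.9]
```

View pics/t1.png

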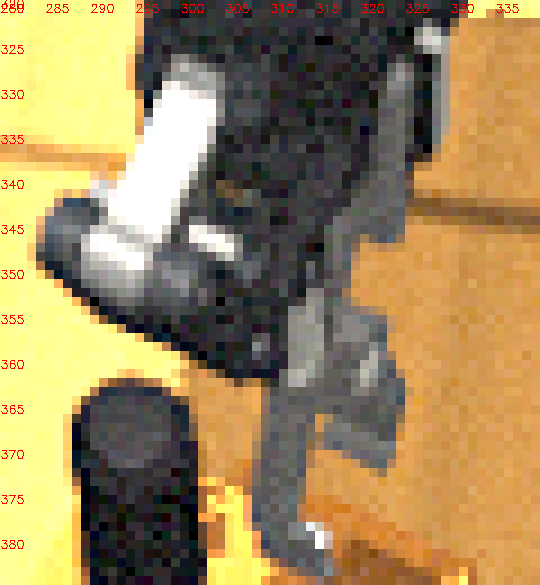

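View pics/t2.png

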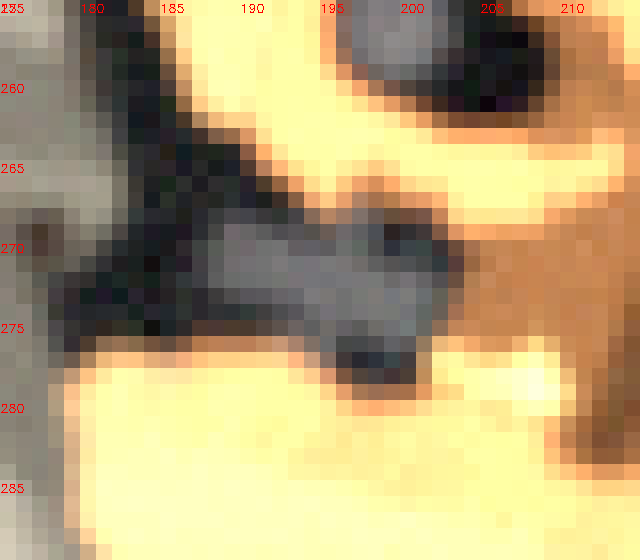

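The puller is clear of the rack. Its jaw tips at side (311.5,382) match the predicted (311.6,383.5), so it hangs centred in the gripper. Next I turn to the switch yaw and carry it over.

>>> move_arm:
  commands:
    - {"claw": -0.1, "travel": [0, 0, -0.5], "turn": -3}
    - {"claw": -0.1, "travel": [0, 0, -0.5], "turn": -4}
    - {"claw": -0.1, "travel": [0, 0, 0], "turn": -4}
    - {"claw": -0.1, "travel": [0, 0, 0], "turn": -3.6}
    - {"claw": -0.1, "travel": [0, 0, 0], "turn": 0}

```text
time: 11.23
ee_pos: [0.4738, 0.2642, 0.4145]
tcp_rot: [-180.0, -0.1, 177.5]
wrist_force: [0.2, 0.1, -1.0]
opening: 0.0387
```

```bash
python3 st.py 583.5 -94
```

```text
t 11.23 q [29.1  4.2 10.4 96.2 -0.  31.7] p [473.8 264.2 414.5] rpy [-1.7995e+02 -8.0000e-02  1.7747e+02] F [ 0.23  0.09 -1.03] op 38.7
tool dx,dy cm -12.54 -35.3
```

>>> move_arm:
  commands:
    - {"claw": -0.1, "travel": [-0.36, -1, 0], "turn": 0}
    - {"claw": -0.1, "travel": [-0.71, -2, 0], "turn": 0}
    - {"claw": -0.1, "travel": [-0.71, -2, 0], "turn": 0}
    - {"claw": -0.1, "travel": [-0.71, -2, 0], "turn": 0}
    - {"claw": -0.1, "travel": [-0.71, -2, 0], "turn": 0}

```text
time: 11.65
ee_pos: [0.5017, 0.1713, 0.4151]
tcp_rot: [-180.0, -0.0, 177.2]
wrist_force: [-0.3, 0.5, -1.2]
opening: 0.0384
```

>>> move_arm:
  commands:
    - {"claw": -0.1, "travel": [-0.71, -2, 0], "turn": 0}
    - {"claw": -0.1, "travel": [-0.71, -2, 0], "turn": 0}
    - {"claw": -0.1, "travel": [-0.71, -2, 0], "turn": 0}
    - {"claw": -0.1, "travel": [-0.71, -2, 0], "turn": 0}
    - {"claw": -0.1, "travel": [-0.71, -2, 0], "turn": 0}

```text
time: 12.07
ee_pos: [0.5324, 0.0696, 0.4152]
tcp_rot: [-180.0, -0.0, 177.2]
wrist_force: [0.2, 0.1, -0.7]
opening: 0.0382
```

>>> move_arm:
  commands:
    - {"claw": -0.1, "travel": [-0.71, -2, 0], "turn": 0}
    - {"claw": -0.1, "travel": [-0.71, -2, 0], "turn": 0}
    - {"claw": -0.1, "travel": [-0.71, -2, 0], "turn": 0}
    - {"claw": -0.1, "travel": [-0.71, -2, 0], "turn": 0}
    - {"claw": -0.1, "travel": [-0.71, -2, 0], "turn": 0}

```text
time: 12.48
ee_pos: [0.5631, -0.032, 0.4151]
tcp_rot: [-180.0, -0.0, 177.2]
wrist_force: [-0.0, -0.6, -1.2]
opening: 0.0384
```

>>> move_arm:
  commands:
    - {"claw": -0.1, "travel": [-0.71, -2, 0], "turn": 0}
    - {"claw": -0.1, "travel": [-0.71, -2, 0], "turn": 0}
    - {"claw": -0.1, "travel": [-0.5, -1.5, 0], "turn": 0}
    - {"claw": -0.1, "travel": [-0.3, -0.8, 0], "turn": 0}
    - {"claw": -0.1, "travel": [0, 0, 0], "turn": 0}

```text
time: 12.9
ee_pos: [0.5825, -0.0959, 0.415]
tcp_rot: [-180.0, -0.1, 177.1]
wrist_force: [0.5, -0.3, -0.6]
opening: 0.0385
```

>>> move_arm:
  commands:
    - {"claw": -0.1, "travel": [0, 0, 0], "turn": 0}
    - {"claw": -0.1, "travel": [0, 0, 0], "turn": 0}

```text
time: 13.07
ee_pos: [0.5821, -0.0936, 0.4157]
tcp_rot: [180.0, -0.0, 177.3]
wrist_force: [0.8, 0.7, -0.6]
opening: 0.0385
```

```bash
python3 st.py 583.5 -94; python3 - <<'E'
from pj import *
s=viewer.camera("side");t=viewer.camera("top")
for c in("side",):
    d=pts(0,0,.158,.036,c)
    for l in d:print(c,l,d[l].round(1))
print(proj("side",[.5835,-.094,.065]))
def g(im,x0,y0,w,h,k,f):
    c=cv2.resize(im[y0:y0+h,x0:x0+w],None,fx=k,fy=k,interpolation=cv2.INTER_NEAREST)
    c=cv2.convertScaleAbs(c,alpha=1.8)
    for i in range(0,w,5):cv2.putText(c,str((x0+i)),(i*k,12),0,.4,(0,0,255))
    for i in range(0,h,5):cv2.putText(c,str(y0+i),(0,i*k+k//2+4),0,.4,(0,0,255))
    cv2.imwrite(f,c)
g(s,250,170,100,80,8,"pics/u1.png")
cv2.imwrite("pics/u2.png",t)
E
```

```text
t 13.07 q [-9.1 10.9 17.9 97.   0.  -6.5] p [582.1 -93.6 415.7] rpy [ 1.7999e+02 -1.0000e-02  1.7732e+02] F [ 0.8   0.66 -0.63] op 38.5
tool dx,dy cm -0.14 -0.04
side pivot [290.8 187.2]
side tip+y [290.2 214.5]
side tip-y [294.1 202.4]
side tip+y,+x [286.9 214. ]
side tip+y,-x [293.4 215. ]
side tip-y,+x [290.9 201.9]
side tip-y,-x [297.3 202.8]
side end+y [286.7 164.6]
side end-y [291.1 152.4]
[293.12132612 231.292586  ]
```

View pics/u1.png

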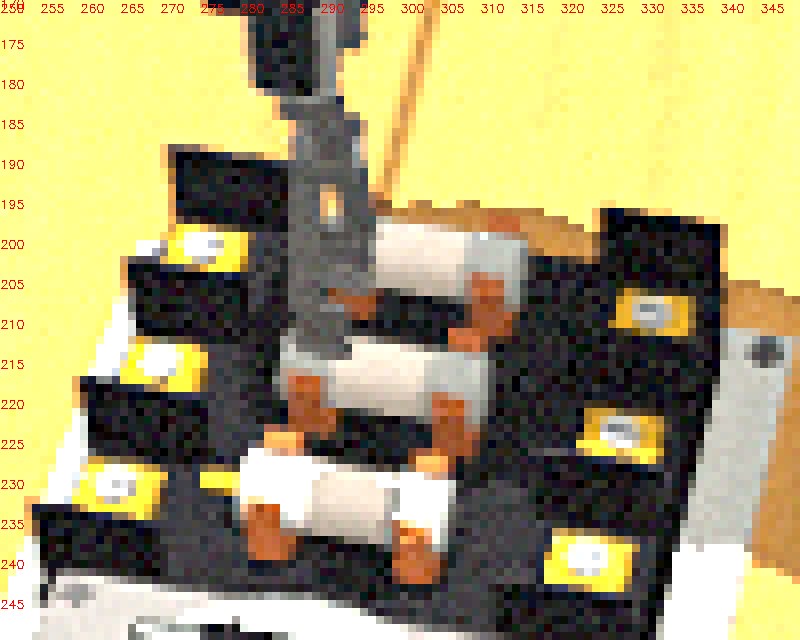

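View pics/u2.png

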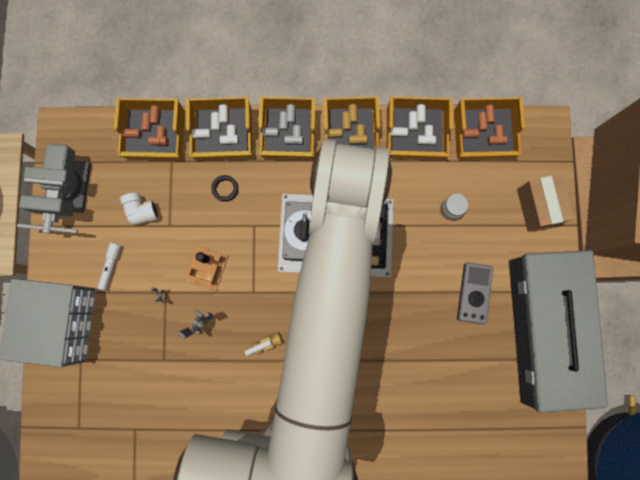

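The side view puts the jaw tip at (290,213), close to the prediction, and the blown fuse's barrel centre at about (293,231), matching the target's projection. I nudge over it and ease the jaws open.

>>> move_arm:
  commands:
    - {"claw": 0.0, "travel": [-0.17, -0.04, 0], "turn": 0}
    - {"claw": 0.05, "travel": [0, 0, 0], "turn": 0}
    - {"claw": 0.1, "travel": [0, 0, 0], "turn": 0}
    - {"claw": 0.1, "travel": [0, 0, 0], "turn": 0}

```text
time: 13.5
ee_pos: [0.584, -0.0945, 0.4157]
tcp_rot: [180.0, 0.0, 177.3]
wrist_force: [-0.0, -0.1, -1.0]
opening: 0.0472
```

>>> move_arm:
  commands:
    - {"claw": 0.1, "travel": [0, 0, 1], "turn": 0}
    - {"claw": 0.1, "travel": [0, 0, 1], "turn": 0}
    - {"claw": 0.1, "travel": [0, 0, 0], "turn": 0}
    - {"claw": 0.1, "travel": [0, 0, 0], "turn": 0}

```text
time: 13.83
ee_pos: [0.5838, -0.0947, 0.3944]
tcp_rot: [180.0, -0.1, 177.3]
wrist_force: [-0.1, -0.8, -0.2]
opening: 0.0466
```

```bash
python3 st.py 583.5 -94; python3 - <<'E'
from pj import *
s=viewer.camera("side")
d=pts(0,0,.158,.044,"side")
for l in d:print(l,d[l].round(1))
def g(im,x0,y0,w,h,k,f):
    c=cv2.resize(im[y0:y0+h,x0:x0+w],None,fx=k,fy=k,interpolation=cv2.INTER_NEAREST)
    c=cv2.convertScaleAbs(c,alpha=1.8)
    for i in range(0,w,5):cv2.putText(c,str((x0+i)),(i*k,12),0,.4,(0,0,255))
    for i in range(0,h,5):cv2.putText(c,str(y0+i),(0,i*k+k//2+4),0,.4,(0,0,255))
    cv2.imwrite(f,c)
g(s,250,170,100,80,8,"pics/v1.png")
E
```

```text
t 13.83 q [-9.2 10.7 15.2 94.7  0.  -6.5] p [583.8 -94.7 394.4] rpy [ 1.7999e+02 -1.2000e-01  1.7731e+02] F [-0.1  -0.76 -0.25] op 46.6
tool dx,dy cm 0.03 0.07
pivot [290.6 193.9]
tip+y [289.5 222. ]
tip-y [294.3 207.2]
tip+y,+x [286.3 221.5]
tip+y,-x [292.7 222.4]
tip-y,+x [291.2 206.8]
tip-y,-x [297.4 207.7]
end+y [286.5 172.2]
end-y [290.9 160.1]
```

View pics/v1.png

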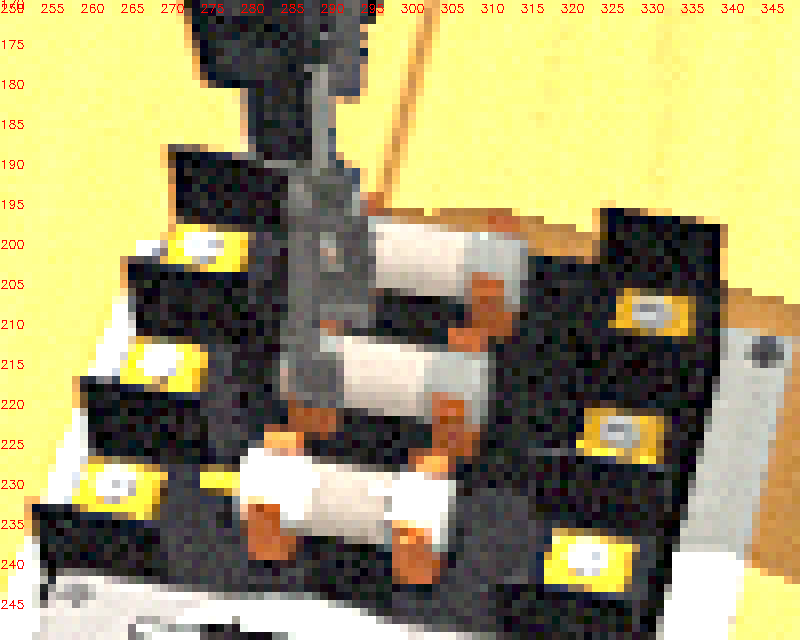

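>>> move_arm:
  commands:
    - {"claw": 0.1, "travel": [0.1, 0.06, 0.5], "turn": 0}
    - {"claw": 0.1, "travel": [0, 0, 0.9], "turn": 0}
    - {"claw": 0.1, "travel": [0, 0, 0.9], "turn": 0}
    - {"claw": 0.1, "travel": [0, 0, 0.5], "turn": 0}
    - {"claw": 0.1, "travel": [0, 0, 0], "turn": 0}

```text
time: 14.3
ee_pos: [0.5828, -0.094, 0.3657]
tcp_rot: [180.0, -0.1, 177.3]
wrist_force: [-0.8, 0.5, -0.8]
opening: 0.047
```

>>> move_arm:
  commands:
    - {"claw": 0.1, "travel": [0, 0, 0], "turn": 0}

```text
time: 14.38
ee_pos: [0.5829, -0.094, 0.3671]
tcp_rot: [180.0, -0.1, 177.3]
wrist_force: [-1.2, 0.2, -0.9]
opening: 0.0468
```

```bash
cat >> pj.py <<'E'
def g(im,x0,y0,w,h,k,f):
    c=cv2.resize(im[y0:y0+h,x0:x0+w],None,fx=k,fy=k,interpolation=cv2.INTER_NEAREST)
    c=cv2.convertScaleAbs(c,alpha=1.8)
    for i in range(0,w,5):cv2.putText(c,str((x0+i)),(i*k,12),0,.4,(0,0,255))
    for i in range(0,h,5):cv2.putText(c,str(y0+i),(0,i*k+k//2+4),0,.4,(0,0,255))
    cv2.imwrite(f,c)
E
python3 st.py 583.5 -94; python3 - <<'E'
from pj import *
g(viewer.camera("side"),250,180,80,75,8,"pics/w1.png")
d=pts(0,0,.158,.042,"side")
for l in d:print(l,d[l].round(1))
E
```

```text
t 14.38 q [-9.2 10.  11.5 91.5 -0.  -6.5] p [582.9 -94.  367.1] rpy [ 1.7999e+02 -6.0000e-02  1.7731e+02] F [-1.23  0.17 -0.9 ] op 46.8
tool dx,dy cm -0.06 0.01
pivot [291.5 203.5]
tip+y [290.6 230.4]
tip-y [295.  216.4]
tip+y,+x [287.4 229.9]
tip+y,-x [293.7 230.9]
tip-y,+x [291.9 215.9]
tip-y,-x [298.1 216.8]
end+y [287.6 183. ]
end-y [291.9 170.8]
```

View pics/w1.png

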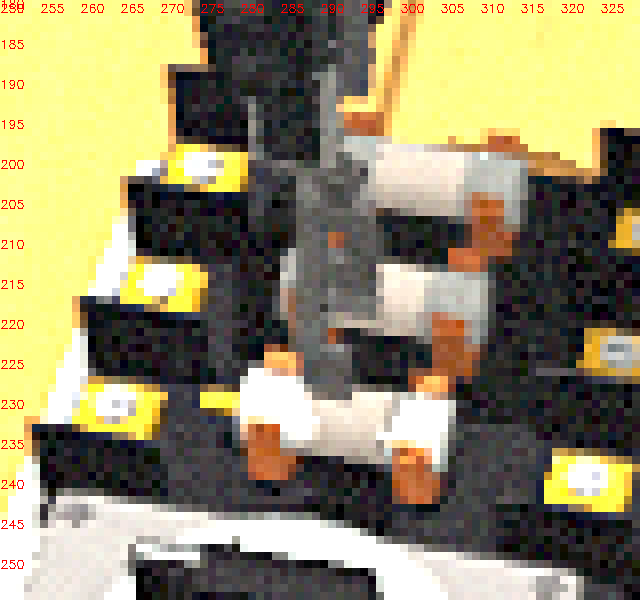

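>>> move_arm:
  commands:
    - {"claw": 0.1, "travel": [0, 0, 0.5], "turn": 0}
    - {"claw": 0.1, "travel": [0, 0, 0.5], "turn": 0}
    - {"claw": 0.1, "travel": [0, 0, 0.5], "turn": 0}
    - {"claw": 0.1, "travel": [0, 0, 0.5], "turn": 0}
    - {"claw": 0.1, "travel": [0, 0, 0], "turn": 0}

```text
time: 14.85
ee_pos: [0.5829, -0.094, 0.3462]
tcp_rot: [180.0, -0.1, 177.3]
wrist_force: [-0.4, 0.6, -0.7]
opening: 0.0473
```

```bash
python3 st.py 583.5 -94; python3 - <<'E'
from pj import *
g(viewer.camera("side"),250,180,80,75,8,"pics/x1.png")
d=pts(0,0,.158,.042,"side")
for l in d:print(l,d[l].round(1))
E
```

```text
t 14.85 q [-9.2  9.8  8.9 89.2  0.  -6.5] p [582.9 -94.  346.2] rpy [ 1.7999e+02 -1.0000e-01  1.7731e+02] F [-0.38  0.58 -0.65] op 47.3
tool dx,dy cm -0.06 0.01
pivot [292.  210.4]
tip+y [291.1 236.7]
tip-y [295.4 222.7]
tip+y,+x [288.  236.2]
tip+y,-x [294.2 237.1]
tip-y,+x [292.4 222.2]
tip-y,-x [298.5 223.1]
end+y [288.2 190.6]
end-y [292.4 178.4]
```

View pics/x1.png

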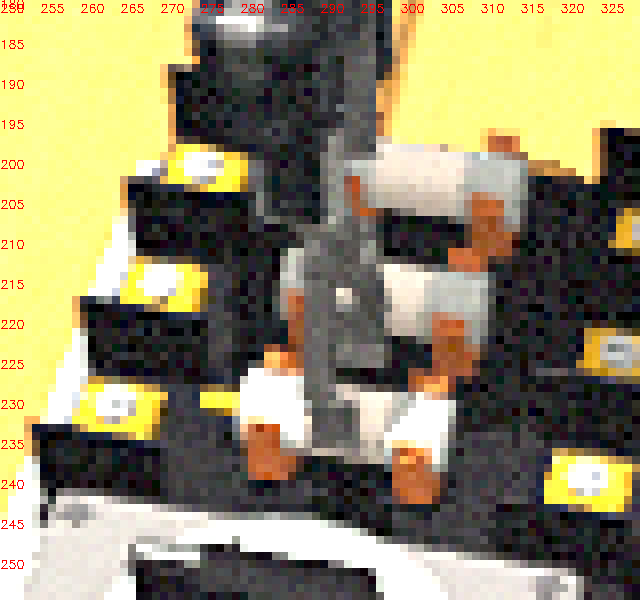

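Both jaws straddle the barrel, with the front tip at (290,236) and the rear tip at about (294,226), and there is no contact force. I go on down.

>>> move_arm:
  commands:
    - {"claw": 0.1, "travel": [0, 0, 0.5], "turn": 0}
    - {"claw": 0.1, "travel": [0, 0, 0.5], "turn": 0}
    - {"claw": 0.1, "travel": [0, 0, 0.4], "turn": 0}
    - {"claw": 0.1, "travel": [0, 0, 0.4], "turn": 0}
    - {"claw": 0.1, "travel": [0, 0, 0], "turn": 0}

```text
time: 15.32
ee_pos: [0.5829, -0.094, 0.3285]
tcp_rot: [180.0, -0.1, 177.3]
wrist_force: [-0.8, -0.9, -2.9]
opening: 0.0466
```

```bash
python3 st.py 583.5 -94; python3 - <<'E'
from pj import *
g(viewer.camera("side"),250,180,80,75,8,"pics/y1.png")
d=pts(0,0,.158,.042,"side")
for l in d:print(l,d[l].round(1))
E
```

```text
t 15.32 q [-9.2  9.7  6.9 87.2  0.  -6.5] p [582.9 -94.  328.5] rpy [ 1.7999e+02 -8.0000e-02  1.7731e+02] F [-0.84 -0.87 -2.86] op 46.6
tool dx,dy cm -0.06 0.01
pivot [292.4 216.1]
tip+y [291.4 241.8]
tip-y [295.7 227.9]
tip+y,+x [288.4 241.4]
tip+y,-x [294.5 242.3]
tip-y,+x [292.7 227.5]
tip-y,-x [298.7 228.4]
end+y [288.6 196.9]
end-y [292.8 184.7]
```

View pics/y1.png

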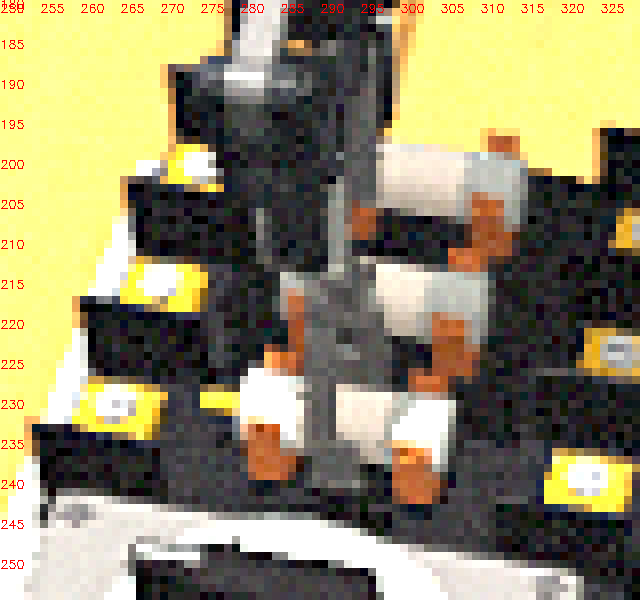

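The jaws are around the barrel but sit about 2–3 mm toward the +x cap. I shift to the middle and then squeeze.

>>> move_arm:
  commands:
    - {"claw": 0.1, "travel": [0.22, 0, 0], "turn": 0}
    - {"claw": 0.1, "travel": [0, 0, 0], "turn": 0}
    - {"claw": 0.0, "travel": [0, 0, 0], "turn": 0}
    - {"claw": -0.1, "travel": [0, 0, 0], "turn": 0}
    - {"claw": -0.2, "travel": [0, 0, 0], "turn": 0}
  squeeze: 35

```text
time: 15.78
ee_pos: [0.5809, -0.094, 0.3299]
tcp_rot: [-180.0, 0.0, 177.3]
wrist_force: [-0.8, -0.9, -1.1]
opening: 0.0343
```

>>> move_arm:
  commands:
    - {"claw": -0.3, "travel": [0, 0, 0], "turn": 0}
    - {"claw": -0.4, "travel": [0, 0, 0], "turn": 0}
    - {"claw": -0.5, "travel": [0, 0, 0], "turn": 0}
    - {"claw": -0.5, "travel": [0, 0, 0], "turn": 0}

```text
time: 16.12
ee_pos: [0.5808, -0.094, 0.3302]
tcp_rot: [-180.0, 0.0, 177.3]
wrist_force: [-1.6, -0.2, 5.8]
opening: 0.0298
```

```bash
python3 st.py 583.5 -94; python3 - <<'E'
from pj import *
g(viewer.camera("side"),250,180,80,75,8,"pics/z1.png")
E
```

```text
t 16.12 q [-9.2  9.4  6.6 87.3 -0.  -6.5] p [580.8 -94.  330.2] rpy [-1.7999e+02  4.0000e-02  1.7731e+02] F [-1.59 -0.22  5.79] op 29.8
tool dx,dy cm -0.27 0.01
```

View pics/z1.png

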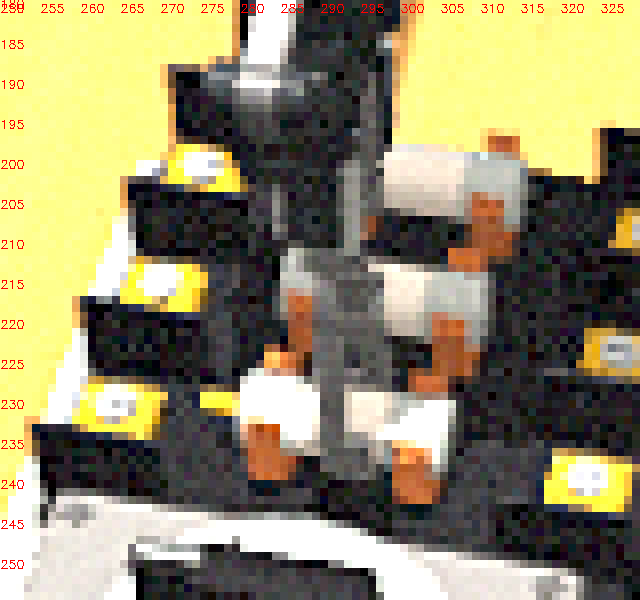

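Opening is 29.8 mm against the 32 mm expected and well above fully closed, and the jaws are mid-barrel. Now I pull straight up.

>>> move_arm:
  commands:
    - {"claw": -0.5, "travel": [0, 0, -0.3], "turn": 0}
    - {"claw": -0.5, "travel": [0, 0, -0.4], "turn": 0}
    - {"claw": -0.5, "travel": [0, 0, -0.5], "turn": 0}
    - {"claw": -0.5, "travel": [0, 0, -0.5], "turn": 0}
    - {"claw": -0.5, "travel": [0, 0, -0.5], "turn": 0}

```text
time: 16.58
ee_pos: [0.5809, -0.0939, 0.3526]
tcp_rot: [180.0, 0.0, 177.3]
wrist_force: [-0.1, 1.2, -1.1]
opening: 0.0296
```

```bash
python3 st.py 583.5 -94; python3 - <<'E'
from pj import *
g(viewer.camera("side"),250,170,80,75,8,"pics/aa1.png")
E
```

```text
t 16.58 q [-9.2  9.5  9.3 89.7  0.  -6.5] p [580.9 -93.9 352.6] rpy [1.7998e+02 4.0000e-02 1.7731e+02] F [-0.13  1.24 -1.05] op 29.6
tool dx,dy cm -0.26 0.0
```

View pics/aa1.png

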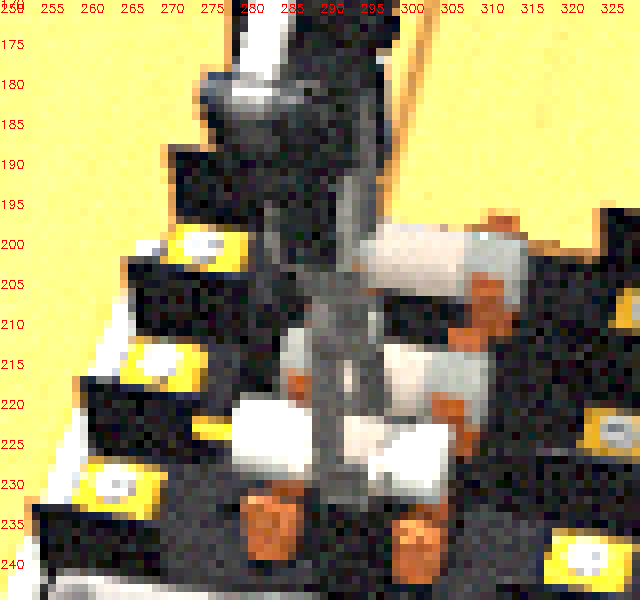

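The fuse is out of its clips, with its caps above the empty copper clips. I raise it to about 10 cm.

>>> move_arm:
  commands:
    - {"claw": -0.5, "travel": [0, 0, -0.9], "turn": 0}
    - {"claw": -0.5, "travel": [0, 0, -1.2], "turn": 0}
    - {"claw": -0.5, "travel": [0, 0, -1.2], "turn": 0}
    - {"claw": -0.5, "travel": [0, 0, -1.2], "turn": 0}
    - {"claw": -0.5, "travel": [0, 0, -1.2], "turn": 0}

```text
time: 17.05
ee_pos: [0.5807, -0.0939, 0.41]
tcp_rot: [180.0, 0.0, 177.3]
wrist_force: [-0.7, -0.0, -0.9]
opening: 0.0296
```

>>> move_arm:
  commands:
    - {"claw": -0.5, "travel": [0, 0, -1.0], "turn": 0}
    - {"claw": -0.5, "travel": [0, 0, -0.7], "turn": 0}
    - {"claw": -0.5, "travel": [0, 0, -0.4], "turn": 0}
    - {"claw": -0.5, "travel": [0, 0, 0], "turn": 0}
    - {"claw": -0.5, "travel": [0, 0, 0], "turn": 0}

```text
time: 17.47
ee_pos: [0.5809, -0.0939, 0.4295]
tcp_rot: [180.0, -0.0, 177.3]
wrist_force: [0.9, -0.2, -1.4]
opening: 0.0297
```

>>> move_arm:
  commands:
    - {"claw": -0.5, "travel": [0, 0, 0], "turn": 0}
    - {"claw": -0.5, "travel": [0, 0, 0], "turn": 0}
    - {"claw": -0.5, "travel": [0, 0, 0], "turn": 0}
    - {"claw": -0.5, "travel": [0, 0, 0], "turn": 0}
    - {"claw": -0.5, "travel": [0, 0, 0], "turn": 0}

```text
time: 17.88
ee_pos: [0.5808, -0.094, 0.4295]
tcp_rot: [180.0, -0.0, 177.3]
wrist_force: [0.1, 0.6, -1.6]
opening: 0.0299
```

```bash
python3 st.py 583.5 -94; python3 - <<'E'
from pj import *
s=viewer.camera("side");cv2.imwrite("pics/ab0.png",s)
g(s,230,150,120,140,4,"pics/ab1.png")
print(proj("side",[.5835,-.094,.165]),status.get_obs()["qd"].round(2))
E
```

```text
t 17.88 q [-9.2 11.1 19.7 98.6 -0.  -6.5] p [580.8 -94.  429.5] rpy [ 1.8000e+02 -1.0000e-02  1.7731e+02] F [ 0.06  0.58 -1.61] op 29.9
tool dx,dy cm -0.27 0.01
[291.03327925 199.73196982] [ 0.05  0.06  0.11  0.02 -0.07  0.05]
```

View pics/ab1.png

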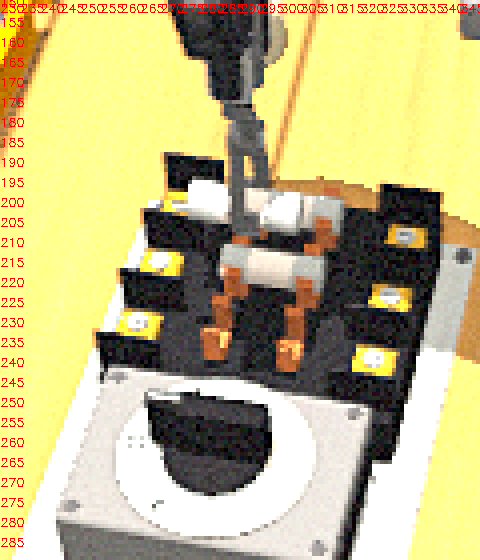

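View pics/ab0.png

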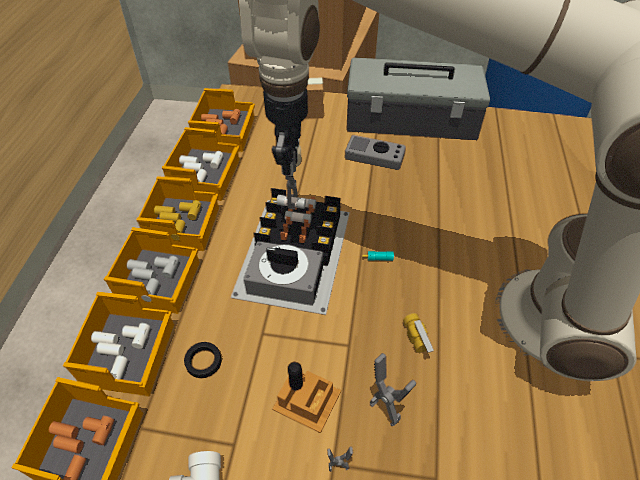

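The fuse is held at side (291,200), which is the projection of the point 10 cm above its place. Both good fuses are in their clips, the selector is at 0 and the bench is undisturbed, so I hand it in.

```bash
python3 -c "
from workcell import bot
print(bot.job_done())"; python3 st.py
```

```text
the job is handed in; nothing more can be done
None
the job is handed in; nothing more can be done
```

I turned the selector from I to 0, lifted the middle-sized puller out of its rack and closed it on the barrel of the blown fuse, the one nearest the housing. I then pulled the fuse straight up and handed the job in at about 18 s, with the fuse held in the puller.

**Last checks before hand-in:**
- **Fuse:** it was in the jaws at side pixel (291,200), where a point 10 cm above its place should appear. The arm had risen 99 mm since closing on it and was still.
- **Grip:** the handle opening was steady at 29.9 mm, against about 32 mm expected.
- **Selector:** its nose was on the ring mark in the top view just after turning, and the side view showed it still along the switch's +x at the end.
- **Rest of the bench:** both good fuses were in their clips, their clips were undisturbed, and nothing else looked moved.

**What disagreed:**
- The puller's handle ends measured about 135 mm high, against 144 mm in the text. I used the text's 144 mm, and the lifted puller's jaw tips then appeared where that height predicted.
- The plate's outline was centred about 6–8 mm off the fuses and selector, so I aimed by the directly measured fuse and selector positions.
- At the fuse the jaws looked about 2–3 mm off the middle of the barrel along its length. I corrected that before squeezing.
- The arm hid the switch from the top camera at the end, so the final check rests on the side view alone. My status read after hand-in was refused.

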